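Load the analyser's reagent lane with the matching cartridges

TASK

Pull the lane's pusher right back, slide the grey blank out from under the rails, lift it through the loading window and stand it on the black-barred plate. Then load every cartridge whose head has the same shape as the sample on the black mat, lowering each one through the window and sliding it under the rails to the end-stop side, and leave the other cartridges and everything else on the bench alone. Last, slide the pusher up until it presses firmly but gently on the row so that the row is tight against the end stop, leave it there, and press the start button on top of the end stop.

Things in the scene. Friction and masses are not known exactly. Their poses are not given: they have to be found in the camera images.
- round_1: Reagent cartridge, white and grey plastic, 80 mm tall, about 90 g, loose; may be absent. Grey foot plate 60 (x) x 50 (y) x 8 mm, round neck 26 mm across from 8 to 26 mm, then a round head, an upright cylinder 40 mm across, from 26 to 80 mm height. Origin at the centre of the foot's underside, z up. Half a turn about z makes no difference.
- round_2: Reagent cartridge, white and grey plastic, 80 mm tall, about 90 g, loose; may be absent. Grey foot plate 60 (x) x 50 (y) x 8 mm, round neck 26 mm across from 8 to 26 mm, then a round head, an upright cylinder 40 mm across, from 26 to 80 mm height. Origin at the centre of the foot's underside, z up. Half a turn about z makes no difference.
- round_3: Reagent cartridge, white and grey plastic, 80 mm tall, about 90 g, loose; may be absent. Grey foot plate 60 (x) x 50 (y) x 8 mm, round neck 26 mm across from 8 to 26 mm, then a round head, an upright cylinder 40 mm across, from 26 to 80 mm height. Origin at the centre of the foot's underside, z up. Half a turn about z makes no difference.
- square_1: Reagent cartridge, white and grey plastic, 80 mm tall, about 90 g, loose; may be absent. Grey foot plate 60 (x) x 50 (y) x 8 mm, round neck 26 mm across from 8 to 26 mm, then a square head, 38 x 38 mm, from 26 to 80 mm height. Origin at the centre of the foot's underside, z up. Half a turn about z makes no difference.
- square_2: Reagent cartridge, white and grey plastic, 80 mm tall, about 90 g, loose; may be absent. Grey foot plate 60 (x) x 50 (y) x 8 mm, round neck 26 mm across from 8 to 26 mm, then a square head, 38 x 38 mm, from 26 to 80 mm height. Origin at the centre of the foot's underside, z up. Half a turn about z makes no difference.
- square_3: Reagent cartridge, white and grey plastic, 80 mm tall, about 90 g, loose; may be absent. Grey foot plate 60 (x) x 50 (y) x 8 mm, round neck 26 mm across from 8 to 26 mm, then a square head, 38 x 38 mm, from 26 to 80 mm height. Origin at the centre of the foot's underside, z up. Half a turn about z makes no difference.
- bar_1: Reagent cartridge, white and grey plastic, 80 mm tall, about 90 g, loose. Grey foot plate 60 (x) x 50 (y) x 8 mm, round neck 26 mm across from 8 to 26 mm, then a narrow bar head, 16 mm thick (x) and 44 mm wide (y), from 26 to 80 mm height. Origin at the centre of the foot's underside, z up. Half a turn about z makes no difference.
- bar_2: Reagent cartridge, white and grey plastic, 80 mm tall, about 90 g, loose. Grey foot plate 60 (x) x 50 (y) x 8 mm, round neck 26 mm across from 8 to 26 mm, then a narrow bar head, 16 mm thick (x) and 44 mm wide (y), from 26 to 80 mm height. Origin at the centre of the foot's underside, z up. Half a turn about z makes no difference.
- blank: Grey blank that fills the idle lane: the same 60 (x) x 50 (y) x 8 mm foot, a post 20 mm across, and a grip block 18 (x) x 32 (y) mm from 48 to 64 mm height. Origin at the centre of the foot's underside. At the start it stands in the lane under the rails near the end stop.
- lane: Reagent lane, fixed white channel, 80 (x) x 310 (y) mm; origin: middle of its underside. Floor 6 mm above worktop, inside 68 mm wide, walls 25 mm high. Two rails (19 to 25 mm above worktop) overhang it, leaving a 34 mm slot, from the end stop at y = -115 to y = +42 mm; no rails from +42 to +120 (loading window); pusher parks beyond. Rails hold 3 cartridges in a row.
- lane_end (a point): Face of the grey end stop (62 mm high block at the lane's -y end, 40 mm long), middle of the lane, on the channel floor; frame as the lane's. A cartridge against it has its origin 25 mm towards the lane's +y.
- lane_window (a point): Centre of the loading window, on the channel floor (6 mm above the worktop); frame as the lane's. A foot passes only here, its 60 mm side across the lane (x); its neck then runs in the slot between the rails.
- pusher (a joint): Position of the pusher in the lane, m: 0 = right back in its parking place (window free), growing as it slides towards the end stop (lane's -y); 0.222 at most. It slides with about 1.5 N of friction and stays where it is left; a full row of cartridges slides with less than 2.5 N.
- pusher_grip (a point): Centre of the pusher's black grip block, 20 (x) x 18 (y) x 40 mm tall, 70 mm above the worktop (block from 50 to 90 mm); frame as the lane's.
- pusher_face (a point): Middle of the pusher's pushing face (towards the lane's -y), at the height of the channel floor; 117 mm from the lane's origin towards +y when right back. Firm but gentle on the row means a push of 3 to 30 N on the last cartridge, on top of the pusher's own friction.
- start (a joint): Start button on top of the end stop, m pressed: 0 up, 0.006 fully down, spring 5 N when fully down.
- start_top (a point): Centre of the button's top (26 mm across, facing up).
- plate: Black-barred glass plate lying fixed on the worktop, 172 (x) x 136 (y) x 10 mm; origin at the centre of its underside. The blank goes on it.
- mat: Black sample mat, fixed, 75 x 75 x 2 mm, to the left of the cartridges; origin at its centre. One sample stands on it.
- sample_round: Sample piece, fixed, 30 mm high, white: only the head shape of a cartridge (a round head); origin at the centre of its underside. Only the sample that stands on the mat counts; the other two stand on a grey board in front of the cartridges.
- sample_square: Sample piece, fixed, 30 mm high, white: only the head shape of a cartridge (a square head); origin at the centre of its underside. Only the sample that stands on the mat counts; the other two stand on a grey board in front of the cartridges.
- sample_bar: Sample piece, fixed, 30 mm high, white: only the head shape of a cartridge (a narrow bar head); origin at the centre of its underside. Only the sample that stands on the mat counts; the other two stand on a grey board in front of the cartridges.
- timer: Bench timer, bystander, 68 x 64 x 20 mm; leave alone.
- gauze: Folded gauze pack, bystander, 35 x 35 x 21 mm; leave alone.

How it is judged:
On the way, in this order (a step that is already met when the one before it is completed fails the run):
1. the pusher is pulled right back (within 15 mm) (value of joint pusher below 0.015 m), for 0.2 s.
2. the blank stands upright on the plate (x of blank in the frame of plate between -0.062 and 0.062 m and y of blank in the frame of plate between -0.048 and 0.048 m and height (world z) of blank between 0.004 and 0.016 m and angle between blank's own z axis and vertical below 0.1 rad and linear speed of blank below 0.02 m/s), for 0.3 s.
3. all cartridges that match the sample stand in the lane under the rails (((horizontal distance between sample_round and mat below 0.03 m and (x of round_1 in the frame of lane between -0.008 and 0.008 m and y of round_1 in the frame of lane between -0.1 and 0.022 m and z of round_1 in the frame of lane below 0.011 m and angle between round_1's own z axis and vertical below 0.1 rad) and (x of round_2 in the frame of lane between -0.008 and 0.008 m and y of round_2 in the frame of lane between -0.1 and 0.022 m and z of round_2 in the frame of lane below 0.011 m and angle between round_2's own z axis and vertical below 0.1 rad) and (x of round_3 in the frame of lane between -0.008 and 0.008 m and y of round_3 in the frame of lane between -0.1 and 0.022 m and z of round_3 in the frame of lane below 0.011 m and angle between round_3's own z axis and vertical below 0.1 rad)) or (horizontal distance between sample_square and mat below 0.03 m and (x of square_1 in the frame of lane between -0.008 and 0.008 m and y of square_1 in the frame of lane between -0.1 and 0.022 m and z of square_1 in the frame of lane below 0.011 m and angle between square_1's own z axis and vertical below 0.1 rad) and (x of square_2 in the frame of lane between -0.008 and 0.008 m and y of square_2 in the frame of lane between -0.1 and 0.022 m and z of square_2 in the frame of lane below 0.011 m and angle between square_2's own z axis and vertical below 0.1 rad) and (x of square_3 in the frame of lane between -0.008 and 0.008 m and y of square_3 in the frame of lane between -0.1 and 0.022 m and z of square_3 in the frame of lane below 0.011 m and angle between square_3's own z axis and vertical below 0.1 rad)) or (horizontal distance between sample_bar and mat below 0.03 m and (x of bar_1 in the frame of lane between -0.008 and 0.008 m and y of bar_1 in the frame of lane between -0.1 and 0.022 m and z of bar_1 in the frame of lane below 0.011 m and angle between bar_1's own z axis and vertical below 0.1 rad) and (x of bar_2 in the frame of lane between -0.008 and 0.008 m and y of bar_2 in the frame of lane between -0.1 and 0.022 m and z of bar_2 in the frame of lane below 0.011 m and angle between bar_2's own z axis and vertical below 0.1 rad)))), for 0.3 s.
4. the pusher presses on the row with more than 3 N, the row touching the end stop (((horizontal distance between sample_round and mat below 0.03 m and (contact force between pusher and round_1 above 3 N or contact force between pusher and round_2 above 3 N or contact force between pusher and round_3 above 3 N) and y of any of round_1, round_2, round_3 in the frame of lane_end below 0.03 m and (y of round_1 in the frame of lane_end below 0.03 m or horizontal distance between round_1 and round_2 below 0.056 m or horizontal distance between round_1 and round_3 below 0.056 m) and (y of round_2 in the frame of lane_end below 0.03 m or horizontal distance between round_2 and round_1 below 0.056 m or horizontal distance between round_2 and round_3 below 0.056 m) and (y of round_3 in the frame of lane_end below 0.03 m or horizontal distance between round_3 and round_1 below 0.056 m or horizontal distance between round_3 and round_2 below 0.056 m)) or (horizontal distance between sample_square and mat below 0.03 m and (contact force between pusher and square_1 above 3 N or contact force between pusher and square_2 above 3 N or contact force between pusher and square_3 above 3 N) and y of any of square_1, square_2, square_3 in the frame of lane_end below 0.03 m and (y of square_1 in the frame of lane_end below 0.03 m or horizontal distance between square_1 and square_2 below 0.056 m or horizontal distance between square_1 and square_3 below 0.056 m) and (y of square_2 in the frame of lane_end below 0.03 m or horizontal distance between square_2 and square_1 below 0.056 m or horizontal distance between square_2 and square_3 below 0.056 m) and (y of square_3 in the frame of lane_end below 0.03 m or horizontal distance between square_3 and square_1 below 0.056 m or horizontal distance between square_3 and square_2 below 0.056 m)) or (horizontal distance between sample_bar and mat below 0.03 m and (contact force between pusher and bar_1 above 3 N or contact force between pusher and bar_2 above 3 N) and y of any of bar_1, bar_2 in the frame of lane_end below 0.03 m and (y of bar_1 in the frame of lane_end below 0.03 m or horizontal distance between bar_1 and bar_2 below 0.056 m) and (y of bar_2 in the frame of lane_end below 0.03 m or horizontal distance between bar_2 and bar_1 below 0.056 m)))), for 0.02 s.
5. the start button is pressed at least 4 mm down (value of joint start above 0.004 m), for 0.05 s.
At the end, for the whole second after the job is handed in: The blank stands on the plate. Every present cartridge of the sample's shape stands on the lane floor under the rails, the first within 5 mm of the end stop, gaps under 6 mm, the pusher within 7 mm of the last. The other cartridges stand upright on the worktop (all of step 2 and ((horizontal distance between sample_round and mat below 0.03 m and (x of round_1 in the frame of lane between -0.008 and 0.008 m and y of round_1 in the frame of lane between -0.1 and 0.022 m and z of round_1 in the frame of lane below 0.011 m and angle between round_1's own z axis and vertical below 0.1 rad) and (x of round_2 in the frame of lane between -0.008 and 0.008 m and y of round_2 in the frame of lane between -0.1 and 0.022 m and z of round_2 in the frame of lane below 0.011 m and angle between round_2's own z axis and vertical below 0.1 rad) and (x of round_3 in the frame of lane between -0.008 and 0.008 m and y of round_3 in the frame of lane between -0.1 and 0.022 m and z of round_3 in the frame of lane below 0.011 m and angle between round_3's own z axis and vertical below 0.1 rad) and y of any of round_1, round_2, round_3 in the frame of lane_end below 0.03 m and (y of round_1 in the frame of lane_end below 0.03 m or horizontal distance between round_1 and round_2 below 0.056 m or horizontal distance between round_1 and round_3 below 0.056 m) and (y of round_2 in the frame of lane_end below 0.03 m or horizontal distance between round_2 and round_1 below 0.056 m or horizontal distance between round_2 and round_3 below 0.056 m) and (y of round_3 in the frame of lane_end below 0.03 m or horizontal distance between round_3 and round_1 below 0.056 m or horizontal distance between round_3 and round_2 below 0.056 m) and (horizontal distance between pusher_face and round_1 below 0.032 m or horizontal distance between pusher_face and round_2 below 0.032 m or horizontal distance between pusher_face and round_3 below 0.032 m) and (height (world z) of square_1 below 0.006 m and angle between square_1's own z axis and vertical below 0.1 rad) and (height (world z) of square_2 below 0.006 m and angle between square_2's own z axis and vertical below 0.1 rad) and (height (world z) of square_3 below 0.006 m and angle between square_3's own z axis and vertical below 0.1 rad) and (height (world z) of bar_1 below 0.006 m and angle between bar_1's own z axis and vertical below 0.1 rad) and (height (world z) of bar_2 below 0.006 m and angle between bar_2's own z axis and vertical below 0.1 rad)) or (horizontal distance between sample_square and mat below 0.03 m and (x of square_1 in the frame of lane between -0.008 and 0.008 m and y of square_1 in the frame of lane between -0.1 and 0.022 m and z of square_1 in the frame of lane below 0.011 m and angle between square_1's own z axis and vertical below 0.1 rad) and (x of square_2 in the frame of lane between -0.008 and 0.008 m and y of square_2 in the frame of lane between -0.1 and 0.022 m and z of square_2 in the frame of lane below 0.011 m and angle between square_2's own z axis and vertical below 0.1 rad) and (x of square_3 in the frame of lane between -0.008 and 0.008 m and y of square_3 in the frame of lane between -0.1 and 0.022 m and z of square_3 in the frame of lane below 0.011 m and angle between square_3's own z axis and vertical below 0.1 rad) and y of any of square_1, square_2, square_3 in the frame of lane_end below 0.03 m and (y of square_1 in the frame of lane_end below 0.03 m or horizontal distance between square_1 and square_2 below 0.056 m or horizontal distance between square_1 and square_3 below 0.056 m) and (y of square_2 in the frame of lane_end below 0.03 m or horizontal distance between square_2 and square_1 below 0.056 m or horizontal distance between square_2 and square_3 below 0.056 m) and (y of square_3 in the frame of lane_end below 0.03 m or horizontal distance between square_3 and square_1 below 0.056 m or horizontal distance between square_3 and square_2 below 0.056 m) and (horizontal distance between pusher_face and square_1 below 0.032 m or horizontal distance between pusher_face and square_2 below 0.032 m or horizontal distance between pusher_face and square_3 below 0.032 m) and (height (world z) of round_1 below 0.006 m and angle between round_1's own z axis and vertical below 0.1 rad) and (height (world z) of round_2 below 0.006 m and angle between round_2's own z axis and vertical below 0.1 rad) and (height (world z) of round_3 below 0.006 m and angle between round_3's own z axis and vertical below 0.1 rad) and (height (world z) of bar_1 below 0.006 m and angle between bar_1's own z axis and vertical below 0.1 rad) and (height (world z) of bar_2 below 0.006 m and angle between bar_2's own z axis and vertical below 0.1 rad)) or (horizontal distance between sample_bar and mat below 0.03 m and (x of bar_1 in the frame of lane between -0.008 and 0.008 m and y of bar_1 in the frame of lane between -0.1 and 0.022 m and z of bar_1 in the frame of lane below 0.011 m and angle between bar_1's own z axis and vertical below 0.1 rad) and (x of bar_2 in the frame of lane between -0.008 and 0.008 m and y of bar_2 in the frame of lane between -0.1 and 0.022 m and z of bar_2 in the frame of lane below 0.011 m and angle between bar_2's own z axis and vertical below 0.1 rad) and y of any of bar_1, bar_2 in the frame of lane_end below 0.03 m and (y of bar_1 in the frame of lane_end below 0.03 m or horizontal distance between bar_1 and bar_2 below 0.056 m) and (y of bar_2 in the frame of lane_end below 0.03 m or horizontal distance between bar_2 and bar_1 below 0.056 m) and (horizontal distance between pusher_face and bar_1 below 0.032 m or horizontal distance between pusher_face and bar_2 below 0.032 m) and (height (world z) of round_1 below 0.006 m and angle between round_1's own z axis and vertical below 0.1 rad) and (height (world z) of round_2 below 0.006 m and angle between round_2's own z axis and vertical below 0.1 rad) and (height (world z) of round_3 below 0.006 m and angle between round_3's own z axis and vertical below 0.1 rad) and (height (world z) of square_1 below 0.006 m and angle between square_1's own z axis and vertical below 0.1 rad) and (height (world z) of square_2 below 0.006 m and angle between square_2's own z axis and vertical below 0.1 rad) and (height (world z) of square_3 below 0.006 m and angle between square_3's own z axis and vertical below 0.1 rad)))); the robot touches nothing.
It fails at once if a cartridge of another shape is carried off (more than 100 mm) ((horizontal distance between sample_round and mat below 0.03 m and distance of any of square_1, square_2, square_3, bar_1, bar_2 from where it was at the start of the episode above 0.1 m) or (horizontal distance between sample_square and mat below 0.03 m and distance of any of round_1, round_2, round_3, bar_1, bar_2 from where it was at the start of the episode above 0.1 m) or (horizontal distance between sample_bar and mat below 0.03 m and distance of any of round_1, round_2, round_3, square_1, square_2, square_3 from where it was at the start of the episode above 0.1 m)).
It fails at once if the pusher crushes a cartridge (more than 30 N) (contact force between pusher and round_1 above 30 N or contact force between pusher and round_2 above 30 N or contact force between pusher and round_3 above 30 N or contact force between pusher and square_1 above 30 N or contact force between pusher and square_2 above 30 N or contact force between pusher and square_3 above 30 N or contact force between pusher and bar_1 above 30 N or contact force between pusher and bar_2 above 30 N).
It fails at once if the timer or the gauze is shifted more than 50 mm (distance of any of timer, gauze from where it was at the start of the episode above 0.05 m).
Of round_1, round_2, round_3 only 2 to 3 are there at a start; the rules pass over those that are not, and their reading is None.
Of square_1, square_2, square_3 only 2 to 3 are there at a start; the rules pass over those that are not, and their reading is None.
At some moment in a run one of round_1, round_2, round_3, square_1, square_2, square_3, bar_1, bar_2 may be knocked a few centimetres aside while the robot is not near it.
Once in a run the grip may slacken for a moment while it holds something.
It also fails if it takes over 210 s, if anything falls off the work surface, if the arm or the gripper's body presses on something with over 40 N, if the wrist force passes 120 N, or if a joint passes its speed limit or range.

ROBOT

A 6-joint arm with a two-finger parallel gripper is mounted at the origin on a cart in front of the work surface, level with it; the furniture and walls round the work are solid. World frame = base frame: x ahead of the robot, y to its left, z up, the work surface at z = 0. Lengths are in m, angles in rad, forces in N, time in s.
With the tool pointing down it reaches from about 0.35 to 0.775 m from the base axis. Payload 5.5 kg.
Tool frame: the origin (TCP) lies on the mounting face of the last link; the fingertips stand 173 mm ahead of it and the grasp point (between the pads) lies 155 mm ahead of it; z points along the fingers, y is the direction in which the jaws open and shut (so a half turn about z gives the same grasp; the last joint's range is limited). The gripper opens to 85 mm and grips with 20 to 120 N. Pads are 22 mm wide; open, the fingers measure 114 mm over their backs; the gripper's body (76 mm by 85 mm) begins 54 mm behind the grasp point. The pads swing forward as they close: fully open they stand 13 mm farther back than shut.
Start: joints at [-1.369, 0.313, 0.046, 1.304, 0, 1.431], TCP at [0.193, -0.542, 0.405] pointing down, gripper open.
Joint ranges: [-2.76, 2.76], [-0.86, 1.69], [-1.03, 1.26], [-2.2, 2.34], [-1.47, 1.5], [-3.14, 3.14]. Speed limits (rad/s): [2.57, 2.57, 3.14, 3.14, 3.14, 3.14].

INTERFACE

Orientations are given as a unit quaternion [w, x, y, z].
In Python, from workcell import * gives the robot as it stands. The module is installed in compiled form; this text tells all that it offers.
- The arm moves only by the shell command python3 -m crank 'ROWS' [FORCE]. ROWS is JSON, a list of rows, each a list of 7 numbers: the shift along the tool's x, y, z in mm, then the turn, a rotation vector about the tool's x, y, z in degrees, then the opening, from 0 (shut) to 1 (fully open). A call has exactly 8 rows; each row shifts and turns the commanded pose from where the row before left it, along the tool's axes as they then stand; what a row does not reach is not made up. A row lasts 1/8 s, in which the tool goes at most 62.5 mm and 10.7 degrees, less where a joint would pass 70% of its speed; a pose out of reach is approached as far as the arm can. A call with a gripper value outside its range is refused whole. The fingers move at their own pace and stop on an object; FORCE is the grip in N (left out, the last holds). Time passes only in rows, so rows that do not move let the fingers close, or fill a call up. It gives the time, the measured TCP pose, the force and the opening at its end, in the units of the state.
- get_state(): the state, without advancing time (a new reading comes with each control period).
- read_camera(name): name is "side" or "top" or "wrist"; returns the picture (384x512x3 uint8, blue, green, red); there is no depth.
- calibration(name): a dict with "fx", "fy", "cx", "cy" (pixels), "k1" (the pictures are not rectified: a ray, as slopes to the right and down, at radius r is drawn at 1 + k1 r^2 times it, then the intrinsics apply), "extrinsics" (4x4, takes a point from world to camera coordinates). Camera axes: x right, y down, z forward; pixel columns grow to the right and rows downward; lengths in m; the calibration is good to about 2 mm. A picture is of the moment at which its call begins: read the wrist's pose just before it. calibration takes no time and is no camera call; for the wrist camera it gives the pose at the moment of the call.
- hand_in(): hands the job in, once; it reports no verdict.
The state is a dict: "clock": time; "joint_pos": joint angles; "qvel": joint speeds; "tau": joint torques, N m; "tcp_pos": TCP position; "orientation": TCP orientation; "wrist_force": force on the tool from outside, world axes, zero at the start; "ft_torque": the same for the moment, N m; "finger_gap": finger opening in m.
Only numpy, scipy, OpenCV 4.12 (cv2) and the standard library are available. Lean on these libraries where they do the work, as an engineer would, in place of code of your own. Each camera call takes 0.05 s, during which the arm holds its last target.

## Working session

There is one attempt and no reset: what is moved stays moved. The work goes in short steps, Python scripts to look and compute and a shell command to move; the robot and the scene stay as the last step left them, time stands still between calls to the robot, and variables do not carry over. Pictures are saved under pics/ and viewed, and the job is handed in when it is done.

```bash
ls; mkdir -p pics
cat > h.py <<'E'
from workcell import *
import numpy as np, cv2
from scipy.spatial.transform import Rotation as R
def snap(name,fn):
    s=get_state(); c=calibration(name); im=read_camera(name); cv2.imwrite('pics/%s.png'%fn,im); return im,c
def pix2ray(c,u,v):
    x=(u-c['cx'])/c['fx'];y=(v-c['cy'])/c['fy']
    rd=np.hypot(x,y);r=rd
    for _ in range(30): r=rd/(1+c['k1']*r*r)
    f=r/rd if rd>0 else 1
    E=np.array(c['extrinsics']);Rm=E[:3,:3];t=E[:3,3]
    d=Rm.T@np.array([x*f,y*f,1]);o=-Rm.T@t
    return o,d
def at(c,u,v,z):
    o,d=pix2ray(c,u,v); return o+d*(z-o[2])/d[2]
def proj(c,p):
    E=np.array(c['extrinsics']);q=E[:3,:3]@np.array(p)+E[:3,3];x,y=q[0]/q[2],q[1]/q[2];f=1+c['k1']*(x*x+y*y)
    return c['fx']*x*f+c['cx'],c['fy']*y*f+c['cy']
E
python3 - <<'E'
from h import *
s=get_state();print(s)
import pickle
for n in ('side','top','wrist'):
    im,c=snap(n,n+'0');print(n,{k:np.round(v,4).tolist() for k,v in c.items()})
    pickle.dump(c,open(n+'.pkl','wb'))
E
```

```text
pics
{'clock': 0.0, 'joint_pos': array([-1.36862361e+00,  3.14012644e-01,  4.49599788e-02,  1.30359784e+00,
        6.06996828e-06,  1.43120434e+00]), 'qvel': array([ 0.00038277, -0.00031335, -0.00043029, -0.00014653, -0.00233891,
       -0.00050088]), 'tau': array([-4.21226869e-04, -4.80632222e+01,  2.98530775e+01,  1.95603794e-02,
       -2.44538669e-04, -3.25977858e-07]), 'tcp_pos': array([ 0.19266665, -0.54154732,  0.40379384]), 'orientation': array([-9.26727810e-04,  9.85434681e-01,  1.70051842e-01, -2.59706520e-05]), 'wrist_force': array([ 0.47059096,  0.0771891 , -0.17039481]), 'ft_torque': array([-0.02263179,  0.04742771, -0.00108823]), 'finger_gap': 0.08576952296666483}
side {'fx': 355.3917, 'fy': 355.3917, 'cx': 252.3984, 'cy': 187.1497, 'k1': -0.0968, 'extrinsics': [[-0.9138, -0.4053, 0.0258, 0.4633], [-0.1867, 0.3628, -0.913, 0.1349], [0.3606, -0.8391, -0.4072, 0.9514], [0.0, 0.0, 0.0, 1.0]]}
top {'fx': 435.9493, 'fy': 435.9493, 'cx': 254.3662, 'cy': 196.1226, 'k1': -0.0006, 'extrinsics': [[0.0096, -0.9999, -0.0118, 0.0529], [-0.985, -0.0074, -0.1724, 0.479], [0.1723, 0.0133, -0.985, 1.4315], [0.0, 0.0, 0.0, 1.0]]}
wrist {'fx': 340.2256, 'fy': 340.2256, 'cx': 255.7286, 'cy': 188.0915, 'k1': 0.0071, 'extrinsics': [[0.3363, -0.9418, -0.0014, -0.5749], [-0.8955, -0.3203, 0.309, -0.0413], [-0.2915, -0.1027, -0.9511, 0.3811], [0.0, 0.0, 0.0, 1.0]]}
```

View pics/side0.png

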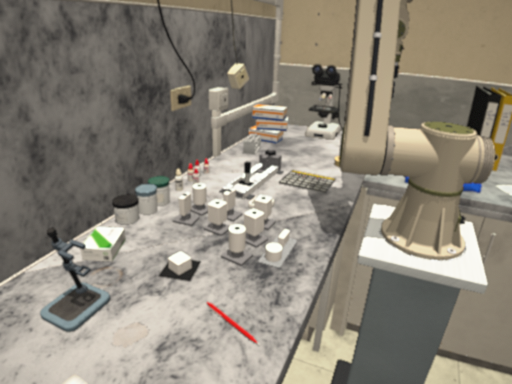

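View pics/top0.png

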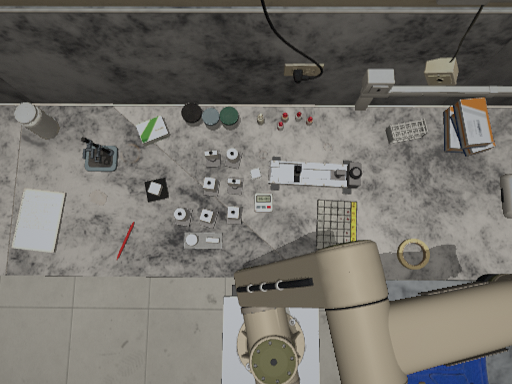

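View pics/wrist0.png

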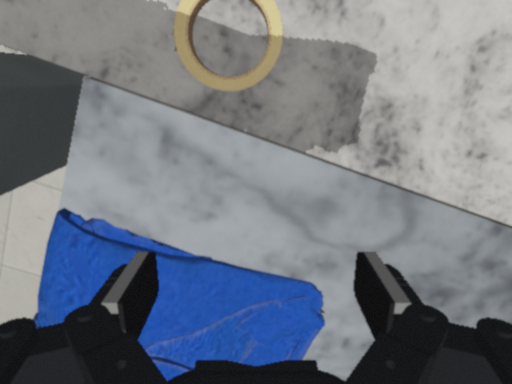

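```bash
python3 - <<'E'
import cv2
im=cv2.imread('pics/top0.png')
cv2.imwrite('pics/top0L.png',cv2.resize(im[40:240,60:260],None,fx=3,fy=3,interpolation=cv2.INTER_CUBIC))
cv2.imwrite('pics/top0R.png',cv2.resize(im[60:260,250:450],None,fx=3,fy=3,interpolation=cv2.INTER_CUBIC))
E
python3 - <<'E'
import cv2
im=cv2.imread('pics/top0.png')
cv2.imwrite('pics/top0A.png',cv2.resize(im[140:255,135:250],None,fx=5,fy=5,interpolation=cv2.INTER_CUBIC))
cv2.imwrite('pics/top0B.png',cv2.resize(im[140:255,250:380],None,fx=5,fy=5,interpolation=cv2.INTER_CUBIC))
im=cv2.imread('pics/side0.png')
cv2.imwrite('pics/side0A.png',cv2.resize(im[150:290,150:340],None,fx=4,fy=4,interpolation=cv2.INTER_CUBIC))
E
```

```text
(no output)
```

View pics/top0A.png

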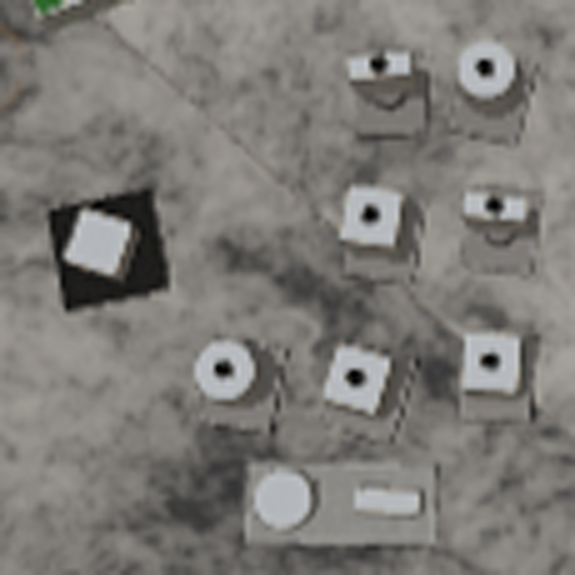

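View pics/top0B.png

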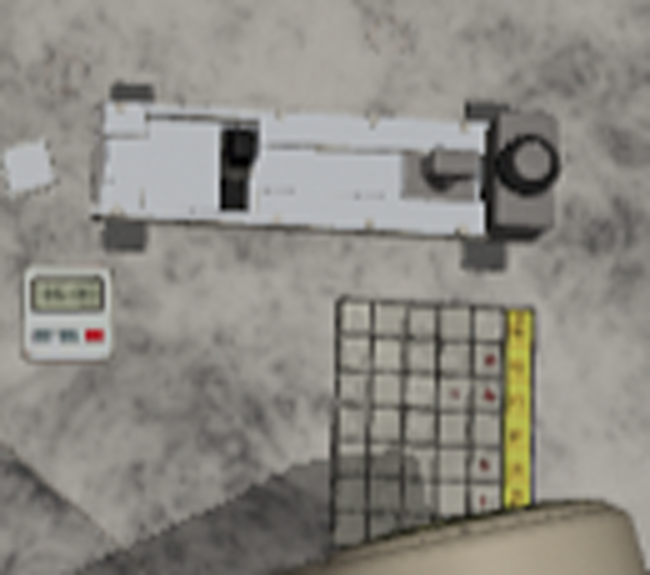

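View pics/side0A.png

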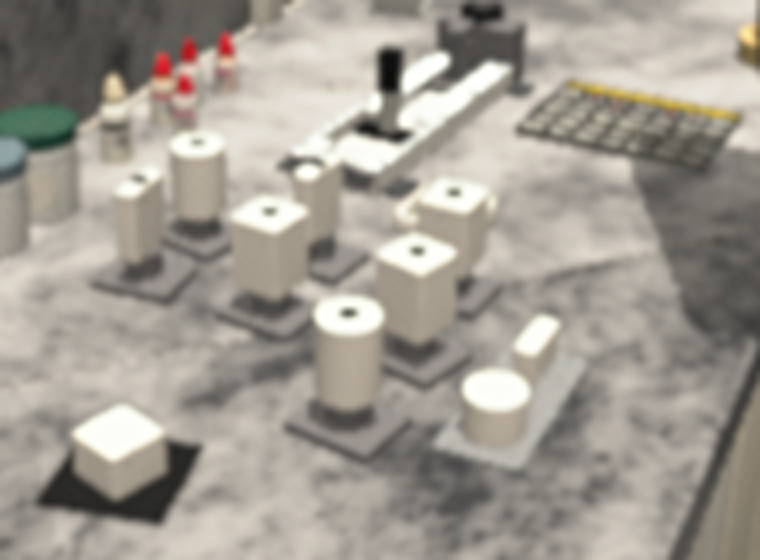

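Run:
```python
from h import *
import pickle
c=pickle.load(open('top.pkl','rb'))
def A(u,v,z): return np.round(at(c,135+u/5-.4,140+v/5-.4,z)*1000,1)
def B(u,v,z): return np.round(at(c,250+u/5-.4,140+v/5-.4,z)*1000,1)
for n,u,v in [('sq1',370,213),('sq2',356,377),('sq3',490,361),('r1',486,67),('r2',224,369),('b1',379,64),('b2',494,205)]: print(n,A(u,v,.08))
for n,p in dict(wallTL=(106,102,.025),wallBL=(98,217,.025),wallTR=(487,122,.025),wallBR=(485,235,.025),button=(528,163,.068),stopTL=(490,110,.062),stopTR=(558,115,.062),stopBL=(488,235,.062),gripTop=(240,146,.09),blankgrip=(449,165,.064),pTL=(341,298,.01),pTR=(534,309,.01), timer=(68,312,.02)).items(): print(n,B(*p))
```

```text
sq1 [517.6 208.6  80. ]
sq2 [408.  214.7  80. ]
sq3 [419.3 127.2  80. ]
r1 [618.  133.5  80. ]
r2 [412.6 301.5  80. ]
b1 [619.7 205.4  80. ]
b2 [523.6 126.5  80. ]
wallTL [609.1   1.4  25. ]
wallBL [527.7   6.7  25. ]
wallTR [ 596.6 -261.8   25. ]
wallBR [ 517.  -258.3   25. ]
button [ 557.7 -279.6   68. ]
stopTL [ 595.6 -256.5   62. ]
stopTR [ 592.4 -302.1   62. ]
stopBL [ 509.6 -252.8   62. ]
gripTop [562.8 -85.5  90. ]
blankgrip [ 556.9 -227.6   64. ]
pTL [ 475.  -161.2   10. ]
pTR [ 468.4 -293.5   10. ]
timer [462.2  26.9  20. ]
```

```bash
cat >> h.py <<'E'
def tool():
    s=get_state();q=s['orientation'];Rm=R.from_quat([q[1],q[2],q[3],q[0]]).as_matrix()
    return s,np.array(s['tcp_pos'])*1000,Rm
def goto(g,yaw=None,off=155):
    "g: grasp point world mm; prints tool shift (mm) & turn(deg) needed"
    s,p,Rm=tool(); gp=p+Rm[:,2]*off
    d=Rm.T@(np.array(g)-gp)
    psi=np.degrees(np.arctan2(Rm[1,0],Rm[0,0]))
    print('t',round(s['clock'],2),'grasp',gp.round(1),'psi',round(psi,2),'tilt',np.degrees(np.arccos(-Rm[2,2])).round(2),'F',np.round(s['wrist_force'],1),'gap',round(s['finger_gap']*1000,1))
    print('shift',d.round(1),'turnz',None if yaw is None else round(-(yaw-psi),2))
E
python3 -m crank '[[0,0,0,0,0,-8.5,1],[0,0,0,0,0,-8.5,1],[0,0,0,0,0,-8.5,1],[0,0,0,0,0,-8.5,1],[0,0,0,0,0,-8.5,1],[0,0,0,0,0,-8.5,1],[0,0,0,0,0,-8.5,1],[0,0,0,0,0,-8.5,1]]'
python3 -c "
from h import *
goto([563,-85.5,250],87.5)
c=calibration('wrist');E=c['extrinsics'];s,p,Rm=tool();print(Rm.T@(-E[:3,:3].T@E[:3,3]*1000-p),(E[:3,:3]@Rm).round(3))
"
```

```text
clock: 1.15
tcp_pos: [0.1927, -0.5417, 0.4043]
orientation: [-0.0, 0.72, 0.694, 0.0]
wrist_force: [-0.1, 0.1, -1.3]
finger_gap: 0.0855
t 1.15 grasp [ 192.7 -541.6  249.3] psi 87.86 tilt 0.05 F [-0.1  0.1 -1.3] gap 85.5
shift [ 4.696e+02  3.530e+02 -4.000e-01] turnz 0.36
[78.60911059  0.29037739 29.46654715] [[ 0.001  1.     0.001]
 [-0.951  0.001 -0.309]
 [-0.309 -0.     0.951]]
```

```bash
python3 -m crank '[[47,35,0,0,0,0,1],[47,35,0,0,0,0,1],[47,35,0,0,0,0,1],[47,35,0,0,0,0,1],[47,35,0,0,0,0,1],[47,35,0,0,0,0,1],[47,35,0,0,0,0,1],[0,0,0,0,0,0,1]]'
python3 -c "
from h import *
goto([563,-85.5,230],87.5)
import pickle
im,c=snap('wrist','w1');pickle.dump(c,open('w1.pkl','wb'))
im,c=snap('top','t1')
"
```

```text
clock: 2.15
tcp_pos: [0.4531, -0.2202, 0.4044]
orientation: [-0.0, 0.72, 0.694, 0.0]
wrist_force: [-1.4, 0.5, -0.3]
finger_gap: 0.0856
t 2.15 grasp [ 453.1 -220.1  249.4] psi 87.97 tilt 0.04 F [-1.4  0.5 -0.3] gap 85.6
shift [138.4 105.1  19.5] turnz 0.47
```

View pics/w1.png

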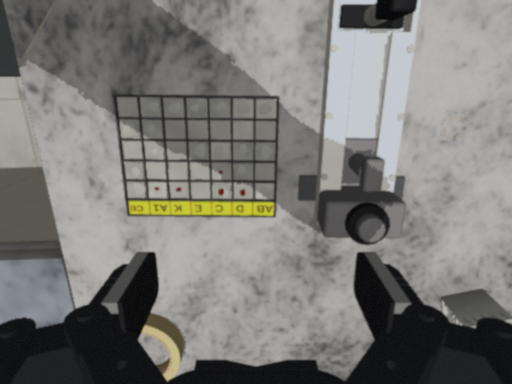

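View pics/t1.png

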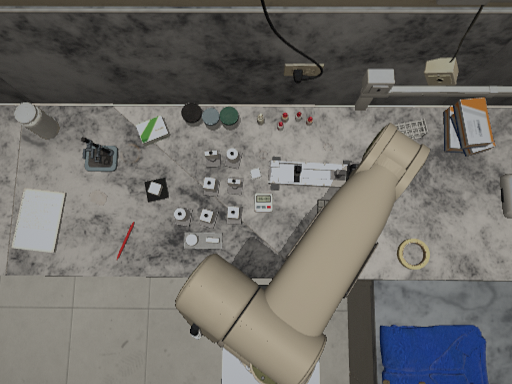

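Run:
```python
from h import *
import pickle
c=pickle.load(open('w1.pkl','rb'))
for n,p in dict(a=(115,96,.01),b=(279,96,.01),c=(276,216,.01),d=(127,216,.01),button=(367,223,.068),wl=(330,20,.025),wr=(412,60,.025),wl2=(321,185,.025),wr2=(401,175,.025)).items(): print(n,(at(c,*p)*1000).round(1))
im=cv2.imread('pics/w1.png');cv2.imwrite('pics/w1a.png',cv2.resize(im[0:260,280:450],None,fx=3,fy=3)[:600] if 0 else cv2.resize(im[0:250,290:440],None,fx=2.4,fy=2.4,interpolation=cv2.INTER_CUBIC))
```

```text
a [ 309.7 -154.7   10. ]
b [ 479.4 -160.4   10. ]
c [ 474.2 -294.6   10. ]
d [ 301.7 -288.7   10. ]
button [ 560.3 -280.8   68. ]
wl [526.7 -93.1  25. ]
wr [ 606.6 -130.8   25. ]
wl2 [ 522.5 -253.9   25. ]
wr2 [ 607.4 -245.6   25. ]
```

View pics/w1a.png

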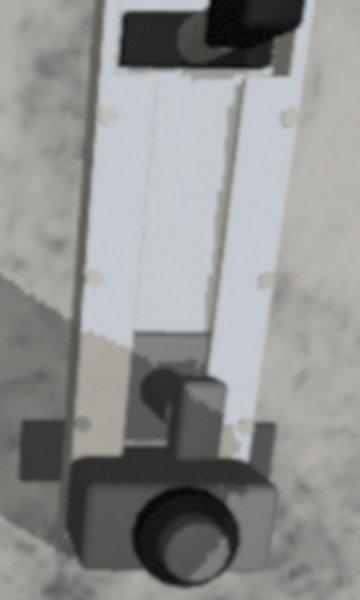

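```bash
python3 -m crank '[[35,26,0,0,0,0,1],[35,26,0,0,0,0,1],[35,26,0,0,0,0,1],[33,27,0,0,0,0,1],[0,0,0,0,0,0,1],[0,0,0,0,0,0,1],[0,0,0,0,0,0,1],[0,0,0,0,0,0,1]]'
python3 -c "
from h import *
goto([563,-85.5,230],87.5)
import pickle
im,c=snap('wrist','w2');pickle.dump(c,open('w2.pkl','wb'))
"
```

```text
clock: 3.25
tcp_pos: [0.5615, -0.091, 0.4049]
orientation: [0.0, 0.723, 0.691, -0.0]
wrist_force: [0.2, -0.7, -0.6]
finger_gap: 0.0855
t 3.25 grasp [561.6 -91.1 249.9] psi 87.47 tilt 0.02 F [ 0.2 -0.7 -0.6] gap 85.5
shift [ 5.7  1.2 19.9] turnz -0.03
```

View pics/w2.png

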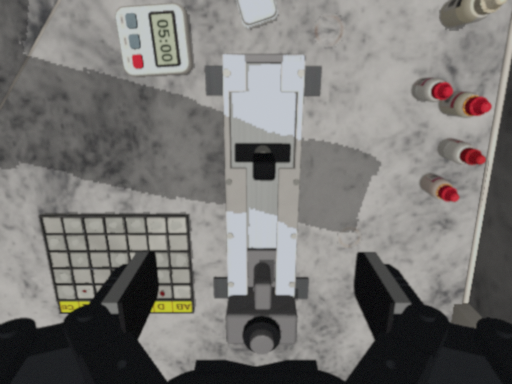

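Run:
```python
import cv2
im=cv2.imread('pics/w2.png');cv2.imwrite('pics/w2a.png',cv2.resize(im[40:200,190:340],None,fx=3.75,fy=3.75,interpolation=cv2.INTER_CUBIC))
cv2.imwrite('pics/w2b.png',cv2.resize(im[200:360,190:340],None,fx=3.75,fy=3.75,interpolation=cv2.INTER_CUBIC))
```

```text
(no output)
```

View pics/w2a.png

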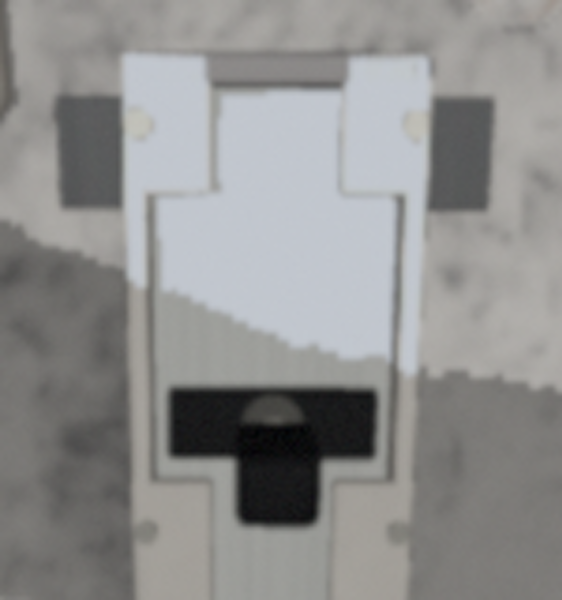

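View pics/w2b.png

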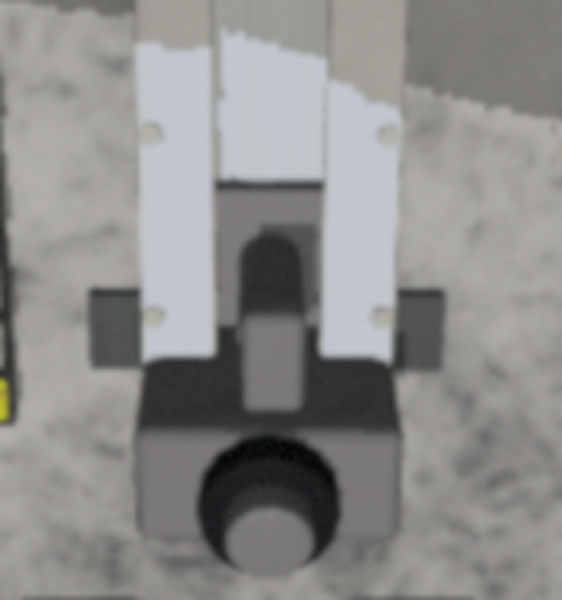

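Run:
```python
from h import *
import pickle
c=pickle.load(open('w2.pkl','rb'))
def W(u,v,z,v0): return (at(c,190+u/3.75-.37,v0+v/3.75-.37,z)*1000).round(1)
for n,p in dict(TL=(122,55,.025,40),TR=(432,55,.025,40),winTL=(150,193,.025,40),winTR=(405,193,.025,40),winBL=(152,480,.025,40),winBR=(391,480,.025,40),slotL1=(212,481,.025,40),slotR1=(330,481,.025,40),
 slotL2=(214,350,.025,200),slotR2=(320,350,.025,200),outL2=(142,358,.025,200),outR2=(394,358,.025,200),
 pushFace=(272,456,.012,40),pushBack=(272,390,.012,40),gripFarL=(240,523,.09,40),gripFarR=(318,523,.09,40),
 blkL=(243,410,.064,200),blkR=(303,410,.064,200),blkNear=(272,316,.064,200),btn=(269,540,.068,200),stopL=(138,432,.062,200),stopR=(400,432,.062,200),stopBL=(138,535,.062,200)).items(): print(n,W(*p))
```

```text
TL [533.9   9.8  25. ]
TR [613.1   6.4  25. ]
winTL [538.8 -24.3  25. ]
winTR [606.  -27.2  25. ]
winBL [ 534.1 -102.4   25. ]
winBR [ 601.7 -105.2   25. ]
slotL1 [ 551.1 -103.4   25. ]
slotR1 [ 584.5 -104.8   25. ]
slotL2 [ 543.7 -258.4   25. ]
slotR2 [ 577.7 -259.8   25. ]
outL2 [ 520.5 -260.4   25. ]
outR2 [ 601.4 -263.8   25. ]
pushFace [ 568.4 -100.    12. ]
pushBack [569.2 -80.5  12. ]
gripFarL [559.7 -96.9  90. ]
gripFarR [577.9 -97.7  90. ]
blkL [ 553.5 -251.6   64. ]
blkR [ 570.9 -252.4   64. ]
blkNear [ 563.1 -220.5   64. ]
btn [ 559.3 -294.7   68. ]
stopL [ 522.3 -259.5   62. ]
stopR [ 599.1 -262.8   62. ]
stopBL [ 519.7 -296.6   62. ]
```

```bash
python3 -m crank '[[3,7,0,0,0,0.2,1],[0,0,40,0,0,0,1],[0,0,40,0,0,0,1],[0,0,40,0,0,0,1],[0,0,30,0,0,0,0.7],[0,0,23,0,0,0,0.5],[0,0,0,0,0,0,0.4],[0,0,0,0,0,0,0.4]]'
python3 -c "
from h import *
goto([568.8,-88.3,75],87.25)
import pickle
im,c=snap('wrist','w3');pickle.dump(c,open('w3.pkl','wb'))
"
```

```text
clock: 4.3
tcp_pos: [0.5699, -0.0873, 0.2326]
orientation: [0.001, 0.723, 0.691, 0.0]
wrist_force: [-0.4, -0.3, 0.1]
finger_gap: 0.0343
t 4.3 grasp [570.1 -87.4  77.6] psi 87.39 tilt 0.07 F [-0.4 -0.3  0.1] gap 34.3
shift [-1.  -1.2  2.6] turnz 0.14
```

View pics/w3.png

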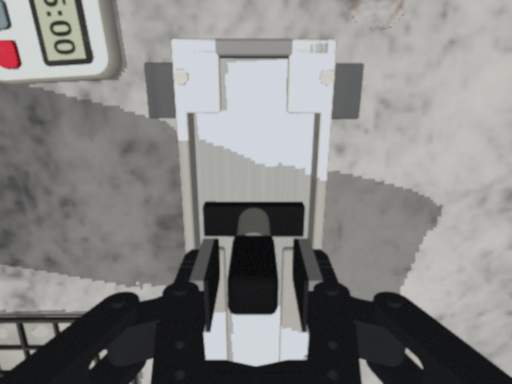

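```bash
python3 - <<'E'
from h import *
import pickle
c=pickle.load(open('w3.pkl','rb'))
for p in [(172,40,.025),(336,40,.025),(177,112,.025),(332,118,.025),(192,113,.006),(318,113,.006),(190,113,.025),(320,113,.025)]: print((at(c,*p)*1000).round(1))
E
python3 -m crank '[[0,0,3,0,0,0,0],[0,0,0,0,0,0,0],[0,0,0,0,0,0,0],[0,0,0,0,0,0,0],[8,0,0,0,0,0,0],[12,0,0,0,0,0,0],[12,0,0,0,0,0,0],[12,0,0,0,0,0,0]]' 40
python3 -c "
from h import *
goto([572.4,-16.9,75],87.25)"
```

```text
[534.4  10.   25. ]
[613.2   6.5  25. ]
[532.8 -23.9  25. ]
[612.3 -30.5  25. ]
[536.9 -26.4   6. ]
[608.4 -29.6   6. ]
[539.4 -24.7  25. ]
[606.1 -27.7  25. ]
clock: 5.35
tcp_pos: [0.5709, -0.0433, 0.2307]
orientation: [0.001, 0.723, 0.691, -0.0]
wrist_force: [-5.4, -1.2, 10.0]
finger_gap: 0.0196
t 5.35 grasp [570.9 -43.6  75.7] psi 87.34 tilt 0.1 F [-5.4 -1.2 10. ] gap 19.6
shift [26.7  0.2  0.6] turnz 0.09
```

```bash
python3 -m crank '[[12,0,0,0,0,0,0],[12,0,0,0,0,0,0],[4,0,0,0,0,0,0],[0,0,0,0,0,0,0],[0,0,0,0,0,0,0],[0,0,0,0,0,0,0],[0,0,0,0,0,0,0],[0,0,0,0,0,0,0]]'
python3 -c "
from h import *
goto([572.4,-16.9,75],87.25)"
```

```text
clock: 6.35
tcp_pos: [0.5722, -0.0161, 0.2307]
orientation: [0.001, 0.723, 0.69, -0.001]
wrist_force: [-5.5, -2.8, 9.2]
finger_gap: 0.0195
t 6.35 grasp [572.3 -16.6  75.7] psi 87.32 tilt 0.16 F [-5.5 -2.8  9.2] gap 19.5
shift [-0.3  0.1  0.7] turnz 0.07
```

```bash
python3 -m crank '[[2,0,0,0,0,0,0],[2,0,0,0,0,0,0],[2,0,0,0,0,0,0],[0,0,0,0,0,0,0],[0,0,0,0,0,0,0],[0,0,0,0,0,0,0],[0,0,0,0,0,0,0],[0,0,0,0,0,0,0]]'
python3 -c "
from h import *
goto([572.4,-16.9,75],87.25)"
```

```text
clock: 7.35
tcp_pos: [0.5725, -0.0139, 0.2307]
orientation: [0.005, 0.725, 0.689, -0.005]
wrist_force: [-7.1, -22.7, 8.4]
finger_gap: 0.0192
t 7.35 grasp [572.4 -16.   75.7] psi 87.1 tilt 0.76 F [ -7.1 -22.7   8.4] gap 19.2
shift [-0.9  0.1  0.7] turnz -0.15
```

```bash
python3 -m crank '[[-4,0,0,0,0,0,0],[0,0,0,0,0,0,0.6],[0,0,0,0,0,0,0.6],[0,0,0,0,0,0,0.6],[0,0,-30,0,0,0,0.6],[-30,0,-50,0,0,0,0.6],[-50,0,-20,0,0,0,0.6],[-50,0,0,0,0,0,0.6]]'
python3 -c "
from h import *
Y=-90.5;goto([566.2+.048*Y,-145.7+.9988*Y,58],87.25)
import pickle
im,c=snap('wrist','w4');pickle.dump(c,open('w4.pkl','wb'))
"
```

```text
clock: 8.35
tcp_pos: [0.5676, -0.1439, 0.3313]
orientation: [0.002, 0.722, 0.692, 0.001]
wrist_force: [1.0, -1.0, -0.9]
finger_gap: 0.0513
t 8.35 grasp [ 568.3 -144.2  176.3] psi 87.5 tilt 0.29 F [ 1.  -1.  -0.9] gap 51.3
shift [-91.9  -3.  118.4] turnz 0.25
```

View pics/w4.png

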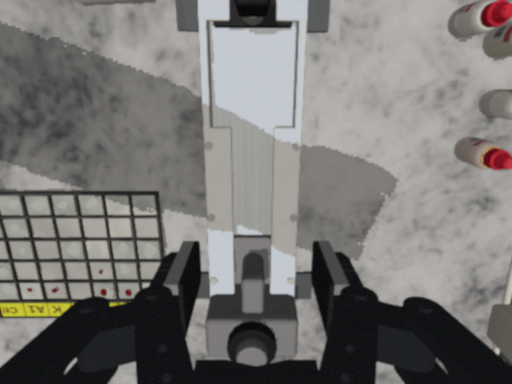

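```bash
python3 -m crank '[[-44,-1.5,0,0,0,0,0.55],[-44,-1.5,0,0,0,0,0.55],[0,0,40,0,0,0.2,0.55],[0,0,40,0,0,0,0.55],[0,0,34,0,0,0,0.45],[0,0,0,0,0,0,0.4],[0,0,0,0,0,0,0.4],[0,0,0,0,0,0,0.4]]' 40
python3 -c "
from h import *
Y=-86.5;goto([566.2+.048*Y,-145.7+.9988*Y,62],87.25)
import pickle
im,c=snap('wrist','w5');pickle.dump(c,open('w5.pkl','wb'))
"
```

```text
clock: 9.4
tcp_pos: [0.5606, -0.2312, 0.2167]
orientation: [0.002, 0.724, 0.69, 0.0]
wrist_force: [1.0, 0.3, 0.1]
finger_gap: 0.0343
t 9.4 grasp [ 561.  -231.5   61.7] psi 87.2 tilt 0.2 F [1.  0.3 0.1] gap 34.3
shift [-0.6  1.1 -0.3] turnz -0.05
```

View pics/w5.png

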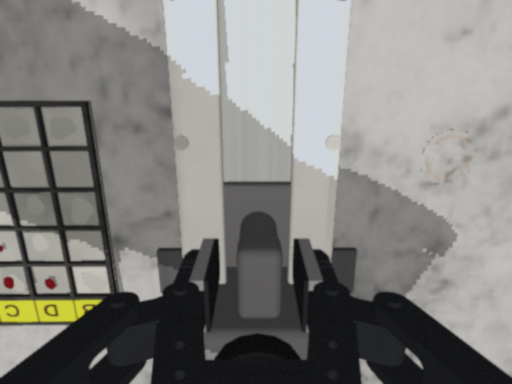

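```bash
python3 -m crank '[[0,1,0,0,0,0,0],[0,0,0,0,0,0,0],[0,0,0,0,0,0,0],[0,0,0,0,0,0,0],[5,0,0,0,0,0,0],[15,0,0,0,0,0,0],[20,0,0,0,0,0,0],[20,0,0,0,0,0,0]]' 50
python3 -c "
from h import *
Y=81;goto([566.2+.048*Y,-145.7+.9988*Y,62],87.25)
"
```

```text
clock: 10.45
tcp_pos: [0.5646, -0.1714, 0.2164]
orientation: [0.002, 0.725, 0.689, 0.0]
wrist_force: [1.7, -0.4, 1.2]
finger_gap: 0.0177
t 10.45 grasp [ 565.1 -172.    61.4] psi 87.13 tilt 0.27 F [ 1.7 -0.4  1.2] gap 17.7
shift [107.3  -0.3  -1. ] turnz -0.12
```

```bash
python3 -m crank '[[20,0,0,0,0,0,0],[20,0,0,0,0,0,0],[20,0,0,0,0,0,0],[20,0,0,0,0,0,0],[20,0,0,0,0,0,0],[8,0,0,0,0,0,0],[0,0,0,0,0,0,0],[0,0,0,0,0,0,0]]' 50
python3 -c "
from h import *
Y=81;goto([566.2+.048*Y,-145.7+.9988*Y,62],87.25)
import pickle
im,c=snap('wrist','w6');pickle.dump(c,open('w6.pkl','wb'))
"
```

```text
clock: 11.45
tcp_pos: [0.5697, -0.0624, 0.2162]
orientation: [0.001, 0.724, 0.69, 0.001]
wrist_force: [1.2, 2.7, 7.7]
finger_gap: 0.0174
t 11.45 grasp [570.3 -62.3  61.2] psi 87.25 tilt 0.2 F [1.2 2.7 7.7] gap 17.4
shift [-2.5 -0.1 -0.8] turnz -0.0
```

View pics/w6.png

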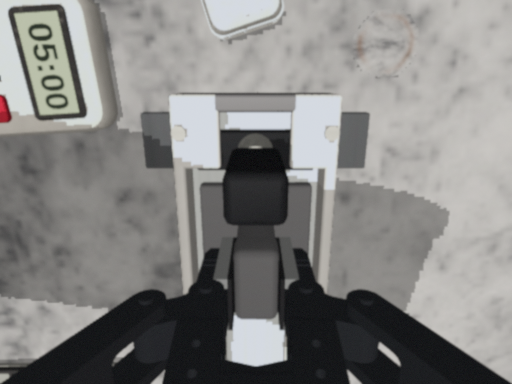

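Run:
```python
from h import *
import pickle
c=pickle.load(open('w6.pkl','rb'))
for p in [(202,184,.014),(311,184,.014),(180,167,.025),(330,167,.025)]:
  q=at(c,*p)*1000; print(q.round(1),'Y',(q[1]+145.7).round(1))
```

```text
[543.3 -36.2  14. ] Y 109.5
[601.2 -39.   14. ] Y 106.7
[535.4 -23.7  25. ] Y 122.0
[608.8 -27.2  25. ] Y 118.5
```

```bash
python3 -m crank '[[0,0,-15,0,0,0,0],[0,0,-25,0,0,0,0],[0,0,-30,0,0,0,0],[0,0,-30,0,0,0,0],[-28,-28,0,0,0,0,0],[-28,-28,0,0,0,0,0],[-28,-28,0,0,0,0,0],[0,0,0,0,0,0,0]]' 50
python3 -c "
from h import *
goto([389,-224,161],87.25)
"
```

```text
clock: 12.5
tcp_pos: [0.479, -0.1438, 0.315]
orientation: [-0.001, 0.725, 0.688, -0.0]
wrist_force: [0.6, 0.9, 0.4]
finger_gap: 0.0173
t 12.5 grasp [ 478.7 -143.7  160. ] psi 87.0 tilt 0.09 F [0.6 0.9 0.4] gap 17.3
shift [-84.9 -85.4  -0.9] turnz -0.25
```

```bash
python3 -m crank '[[-28,-28,0,0,0,0,0],[-28,-28,0,0,0,0,0],[-28,-28,0,0,0,0,0],[0,0,30,0,0,0,0],[0,0,30,0,0,0,0],[0,0,20,0,0,0,0],[0,0,0,0,0,0,0],[0,0,0,0,0,0,0]]' 50
python3 -c "
from h import *
goto([389,-224,65.5],87.25)
import pickle
im,c=snap('wrist','w7');pickle.dump(c,open('w7.pkl','wb'))
snap('side','s7')
"
```

```text
clock: 13.5
tcp_pos: [0.3935, -0.2227, 0.2355]
orientation: [0.0, 0.724, 0.69, 0.0]
wrist_force: [0.6, -0.1, -0.4]
finger_gap: 0.0176
t 13.5 grasp [ 393.6 -222.8   80.5] psi 87.22 tilt 0.05 F [ 0.6 -0.1 -0.4] gap 17.6
shift [-1.4 -4.5 15. ] turnz -0.03
```

View pics/w7.png

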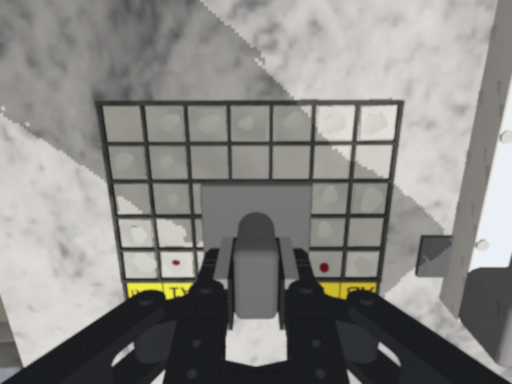

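```bash
python3 -m crank '[[-1,-4,6,0,0,0,0],[0,0,5,0,0,0,0],[0,0,2,0,0,0,0],[0,0,1.5,0,0,0,0],[0,0,0,0,0,0,0],[0,0,0,0,0,0,0],[0,0,0,0,0,0,0],[0,0,0,0,0,0,0]]' 50
python3 -c "
from h import *
goto([389,-224,65.5],87.25)
"
```

```text
clock: 14.6
tcp_pos: [0.3887, -0.2234, 0.2207]
orientation: [-0.0, 0.724, 0.69, -0.0]
wrist_force: [-1.3, 1.7, 6.0]
finger_gap: 0.0174
t 14.6 grasp [ 388.6 -223.4   65.7] psi 87.18 tilt 0.01 F [-1.3  1.7  6. ] gap 17.4
shift [-0.6  0.4  0.2] turnz -0.07
```

Touching the plate (6 N). Release and rise.

```bash
python3 -m crank '[[0,0,0,0,0,0,0.4],[0,0,0,0,0,0,0.4],[0,0,0,0,0,0,0.4],[0,0,-15,0,0,0,0.5],[0,0,-40,0,0,0,1],[0,0,-50,0,0,0,1],[0,0,-50,0,0,0,1],[0,0,0,0,0,0,1]]' 50
python3 -c "
from h import *
goto([419.3,127.2,200],90)
import pickle
im,c=snap('wrist','w8');pickle.dump(c,open('w8.pkl','wb'))
"
```

```text
clock: 15.6
tcp_pos: [0.3899, -0.2244, 0.3791]
orientation: [0.004, 0.724, 0.69, 0.0]
wrist_force: [0.0, -0.2, 0.3]
finger_gap: 0.0858
t 15.6 grasp [ 390.8 -225.2  224.1] psi 87.18 tilt 0.47 F [ 0.  -0.2  0.3] gap 85.8
shift [353.5  11.   22.4] turnz -2.82
```

View pics/w8.png

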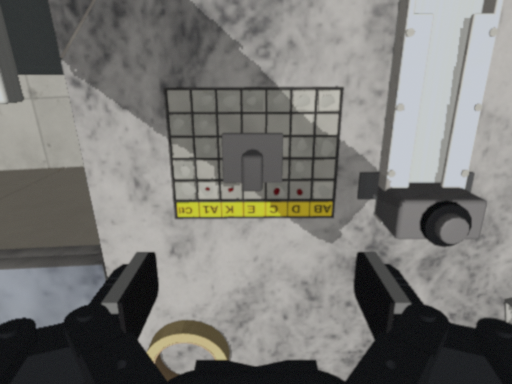

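```bash
python3 -m crank '[[48,10,-3,0,0,-0.5,1],[48,10,-3,0,0,-0.5,1],[48,10,-3,0,0,-0.5,1],[48,10,-3,0,0,-0.5,1],[48,10,-3,0,0,-0.5,1],[48,10,-3,0,0,-0.5,1],[0,0,0,0,0,0,1],[0,0,0,0,0,0,1]]' 50
python3 -c "
from h import *
goto([419.3,127.2,200],90)
import pickle
im,c=snap('wrist','w9');pickle.dump(c,open('w9.pkl','wb'))
cv2.imwrite('pics/w9b.png',cv2.resize(im,(800,600),interpolation=cv2.INTER_CUBIC))
"
```

```text
clock: 16.65
tcp_pos: [0.4562, 0.0627, 0.3917]
orientation: [-0.001, 0.706, 0.708, -0.001]
wrist_force: [0.2, 0.2, -0.1]
finger_gap: 0.0855
t 16.65 grasp [455.8  62.7 236.7] psi 90.22 tilt 0.16 F [ 0.2  0.2 -0.1] gap 85.5
shift [ 64.7 -36.1  36.8] turnz 0.22
```

View pics/w9b.png

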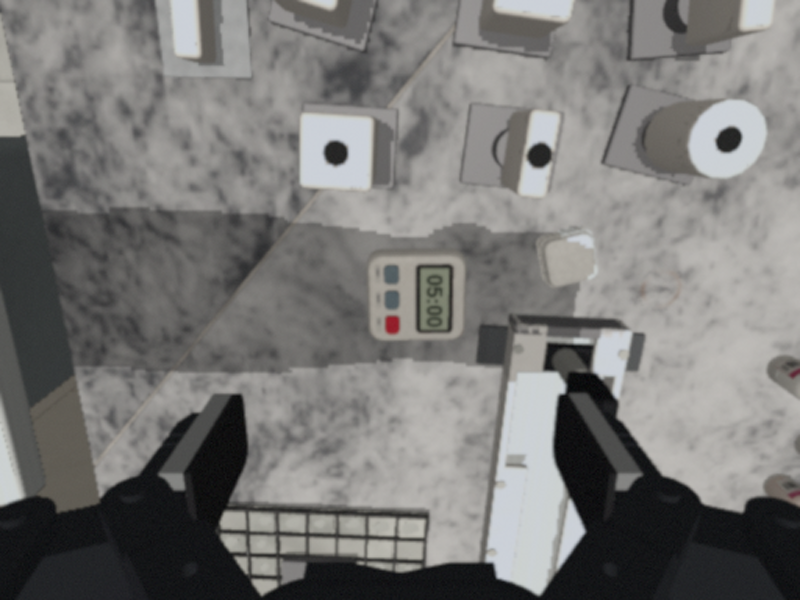

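Run:
```python
from h import *
import pickle
c=pickle.load(open('w9.pkl','rb'))
f=1.5625
def P(u,v,z): return (at(c,(u+.5)/f-.5,(v+.5)/f-.5,z)*1000).round(1)
for p in [(336,152,.08),(302,113,.08),(375,113,.08),(373,189,.08),(300,188,.08),(303,104,.008),(397,109,.008),(392,182,.008)]: print(P(*p))
```

```text
[422.4 126.1  80. ]
[406.  144.9  80. ]
[442.6 145.1  80. ]
[441.2 107.4  80. ]
[403.  107.7  80. ]
[394.1 151.2   8. ]
[453.1 148.5   8. ]
[449.9 103.4   8. ]
```

```bash
python3 -m crank '[[32,-16,0,0,0,1.2,1],[32,-16,0,0,0,1,1],[0,0,50,0,0,0,1],[0,0,40,0,0,0,1],[0,0,0,0,0,0,1],[0,0,0,0,0,0,1],[0,0,0,0,0,0,1],[0,0,0,0,0,0,1]]' 50
python3 -c "
from h import *
goto([423,126.3,60],88)
import pickle
im,c=snap('wrist','w10');pickle.dump(c,open('w10.pkl','wb'))
cv2.imwrite('pics/w10b.png',cv2.resize(im,(800,600),interpolation=cv2.INTER_CUBIC))
"
```

```text
clock: 17.7
tcp_pos: [0.4258, 0.1268, 0.3045]
orientation: [0.001, 0.72, 0.694, 0.001]
wrist_force: [0.2, -0.2, -0.5]
finger_gap: 0.0857
t 17.7 grasp [426.2 126.8 149.5] psi 87.96 tilt 0.14 F [ 0.2 -0.2 -0.5] gap 85.7
shift [-0.7 -3.4 89.4] turnz -0.04
```

View pics/w10b.png

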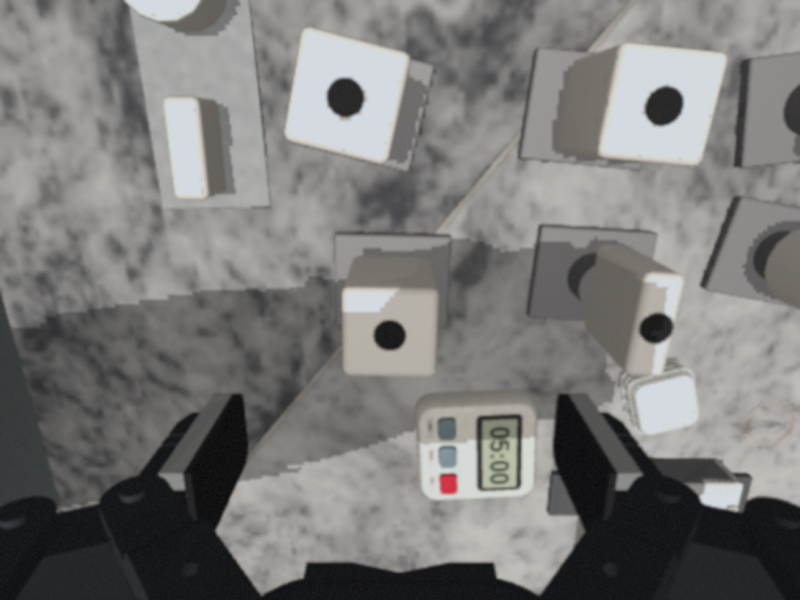

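```bash
cat >> h.py <<'E'
def P(c,u,v,z,f=1.5625): return (at(c,(u+.5)/f-.5,(v+.5)/f-.5,z)*1000).round(1)
E
python3 - <<'E'
from h import *
import pickle
c=pickle.load(open('w10.pkl','rb'))
for p in [(390,335,.08),(343,290,.08),(437,290,.08),(346,97,.08),(304,31,.08),(411,54,.08),(378,163,.08),(286,136,.08),(664,105,.08),(618,44,.08),(726,52,.08)]: print(P(c,*p))
E
```

```text
[422.7 125.2  80. ]
[405.3 144.5  80. ]
[441.5 143.2  80. ]
[411.1 213.9  80. ]
[398.5 234.9  80. ]
[433.8 226.7  80. ]
[421.  191.5  80. ]
[389.2 201.8  80. ]
[520.6 207.5  80. ]
[503.  227.3  80. ]
[539.3 223.5  80. ]
```

```bash
python3 -m crank '[[-1.5,-3.5,30,0,0,0,1],[0,0,30,0,0,0,1],[0,0,20,0,0,0,1],[0,0,9.5,0,0,0,1],[0,0,0,0,0,0,1],[0,0,0,0,0,0,0.3],[0,0,0,0,0,0,0.3],[0,0,0,0,0,0,0.3]]' 50
python3 -c "
from h import *
goto([423,125.5,60],88)
"
```

```text
clock: 18.75
tcp_pos: [0.4221, 0.1256, 0.2145]
orientation: [0.001, 0.719, 0.695, 0.001]
wrist_force: [-0.2, 0.3, -0.5]
finger_gap: 0.0376
t 18.75 grasp [422.4 125.6  59.5] psi 87.98 tilt 0.1 F [-0.2  0.3 -0.5] gap 37.6
shift [-0.1  0.6 -0.5] turnz -0.02
```

```bash
python3 -m crank '[[0,0,0,0,0,0,0.2],[0,0,-15,0,0,0,0.2],[0,0,-30,0,0,0,0.2],[0,0,-30,0,0,0,0.2],[-20,0,-30,0,0,0,0.2],[-35,0,0,0,0,0,0.2],[-35,0,0,0,0,0,0.2],[-35,0,0,0,0,0,0.2]]' 60
python3 -c "
from h import *
goto([570.1,-64.8,165],87.25)
"
```

```text
clock: 19.75
tcp_pos: [0.4168, -0.0003, 0.3187]
orientation: [0.0, 0.719, 0.695, -0.0]
wrist_force: [0.8, -0.1, -0.6]
finger_gap: 0.0373
t 19.75 grasp [ 4.169e+02 -4.000e-01  1.637e+02] psi 88.01 tilt 0.01 F [ 0.8 -0.1 -0.6] gap 37.3
shift [-59.1 155.4  -1.3] turnz 0.76
```

```bash
python3 -m crank '[[-30,10,0,0,0,0.4,0.2],[-30,30,0,0,0,0.4,0.2],[0,35,0,0,0,0,0.2],[0,35,0,0,0,0,0.2],[0,30,0,0,0,0,0.2],[0,15,0,0,0,0,0.2],[0,0,0,0,0,0,0.2],[0,0,0,0,0,0,0.2]]' 60
python3 -c "
from h import *
goto([570.1,-64.8,165],87.25)
import pickle
im,c=snap('wrist','w11');pickle.dump(c,open('w11.pkl','wb'))
cv2.imwrite('pics/w11b.png',cv2.resize(im,(800,600),interpolation=cv2.INTER_CUBIC))
"
```

```text
clock: 20.75
tcp_pos: [0.5689, -0.0665, 0.3183]
orientation: [-0.001, 0.724, 0.69, -0.0]
wrist_force: [-0.3, -0.4, -0.5]
finger_gap: 0.0374
t 20.75 grasp [568.7 -66.4 163.3] psi 87.18 tilt 0.09 F [-0.3 -0.4 -0.5] gap 37.4
shift [ 1.7  1.4 -1.7] turnz -0.07
```

View pics/w11b.png

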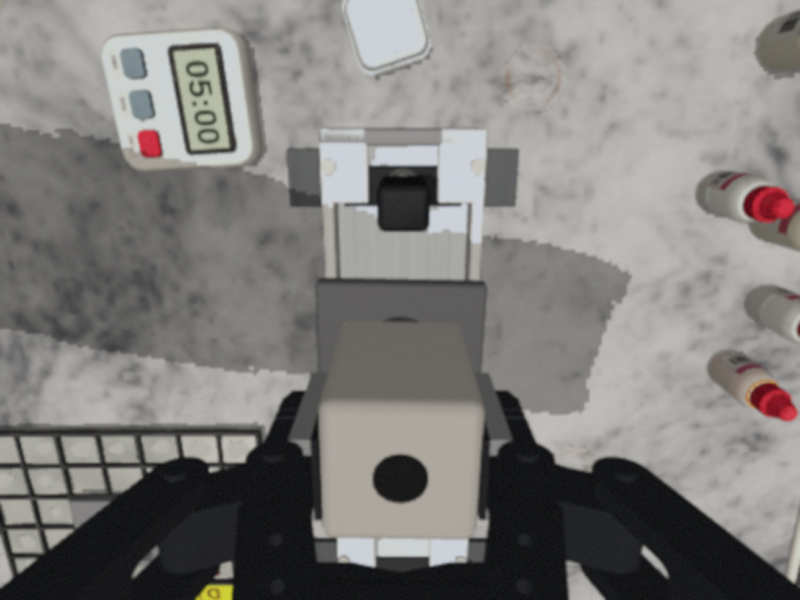

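Run:
```python
from h import *
import pickle
c=pickle.load(open('w11.pkl','rb'))
for p in [(317,282,.1118),(486,282,.1118),(321,130,.025),(488,129,.025),(336,203,.025),(470,205,.025)]: print(P(c,*p))
```

```text
[541.3 -39.6 111.8]
[600.  -42.3 111.8]
[534.9  10.   25. ]
[614.    6.6  25. ]
[539.1 -24.7  25. ]
[605.2 -28.8  25. ]
```

```bash
python3 -m crank '[[1.5,1,20,0,0,0,0.2],[0,0,25,0,0,0,0.2],[0,0,15,0,0,0,0.2],[0,0,8,0,0,0,0.2],[0,0,0,0,0,0,0.2],[0,0,0,0,0,0,0.2],[0,0,0,0,0,0,0.2],[0,0,0,0,0,0,0.2]]' 60
python3 -c "
from h import *
goto([570.1,-64.8,65.5],87.25)
import pickle
im,c=snap('wrist','w12');pickle.dump(c,open('w12.pkl','wb'))
cv2.imwrite('pics/w12b.png',cv2.resize(im,(800,600),interpolation=cv2.INTER_CUBIC))
"
```

```text
clock: 21.8
tcp_pos: [0.5709, -0.0652, 0.2512]
orientation: [0.0, 0.724, 0.69, 0.0]
wrist_force: [0.0, 0.4, -1.2]
finger_gap: 0.0373
t 21.8 grasp [571.1 -65.3  96.2] psi 87.19 tilt 0.05 F [ 0.   0.4 -1.2] gap 37.3
shift [ 0.4 -1.  30.7] turnz -0.06
```

View pics/w12b.png

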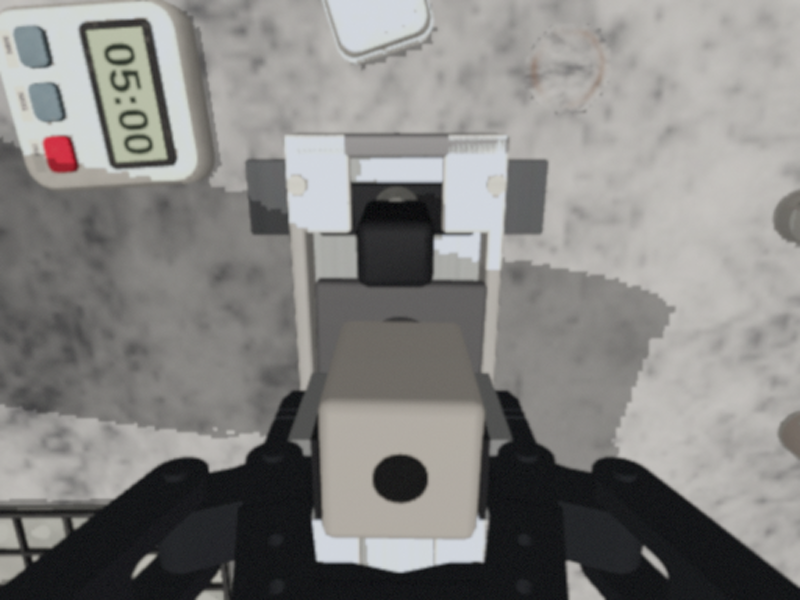

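```bash
python3 -m crank '[[0,-0.5,10,0,0,0,0.2],[0,0,8,0,0,0,0.2],[0,0,6,0,0,0,0.2],[0,0,4,0,0,0,0.2],[0,0,2,0,0,0,0.2],[0,0,0,0,0,0,0.2],[0,0,0,0,0,0,0.2],[0,0,0,0,0,0,0.2]]' 60
python3 -c "
from h import *
Y=-88;goto([566.2+.048*Y,-145.7+.9988*Y,65.5],87.25)
"
```

```text
clock: 22.85
tcp_pos: [0.5703, -0.0652, 0.2208]
orientation: [0.0, 0.724, 0.69, 0.0]
wrist_force: [-0.6, -0.6, -1.5]
finger_gap: 0.0375
t 22.85 grasp [570.4 -65.2  65.8] psi 87.18 tilt 0.02 F [-0.6 -0.6 -1.5] gap 37.5
shift [-1.686e+02 -1.000e-01  3.000e-01] turnz -0.07
```

```bash
python3 -m crank '[[0,0,0.5,0,0,0,0.2],[-10,0,0,0,0,0,0.2],[-20,0,0,0,0,0,0.2],[-20,0,0,0,0,0,0.2],[-20,0,0,0,0,0,0.2],[-20,0,0,0,0,0,0.2],[0,0,0,0,0,0,0.2],[0,0,0,0,0,0,0.2]]' 60
python3 -c "
from h import *
Y=-88;goto([566.2+.048*Y,-145.7+.9988*Y,65.5],87.25)
"
```

```text
clock: 23.85
tcp_pos: [0.566, -0.1561, 0.2205]
orientation: [0.001, 0.725, 0.689, -0.0]
wrist_force: [0.6, -2.8, 5.0]
finger_gap: 0.0372
t 23.85 grasp [ 566.1 -156.4   65.5] psi 87.12 tilt 0.12 F [ 0.6 -2.8  5. ] gap 37.2
shift [-77.3  -0.2   0.2] turnz -0.13
```

```bash
python3 -m crank '[[-20,0,0,0,0,0,0.2],[-20,0,0,0,0,0,0.2],[-20,0,0,0,0,0,0.2],[-15,0,0,0,0,0,0.2],[-2,0,0,0,0,0,0.2],[-1,0,0,0,0,0,0.2],[0,0,0,0,0,0,0.2],[0,0,0,0,0,0,0.2]]' 60
python3 -c "
from h import *
Y=-90;goto([566.2+.048*Y,-145.7+.9988*Y,65.5],87.25)
"
```

```text
clock: 24.85
tcp_pos: [0.5623, -0.2315, 0.2206]
orientation: [-0.0, 0.724, 0.69, 0.001]
wrist_force: [0.9, 3.4, 7.2]
finger_gap: 0.0378
t 24.85 grasp [ 562.5 -231.2   65.6] psi 87.29 tilt 0.13 F [0.9 3.4 7.2] gap 37.8
shift [-4.4 -0.4  0.1] turnz 0.04
```

```bash
python3 -m crank '[[-1.5,0,0,0,0,0,0.2],[-1.5,0,0,0,0,0,0.2],[-1,0,0,0,0,0,0.2],[0,0,0,0,0,0,0.2],[0,0,0,0,0,0,0.2],[0,0,0,0,0,0,0.2],[0,0,0,0,0,0,0.2],[0,0,0,0,0,0,0.2]]' 60
python3 -c "
from h import *
Y=-90;goto([566.2+.048*Y,-145.7+.9988*Y,65.5],87.25)
import pickle
im,c=snap('wrist','w13');pickle.dump(c,open('w13.pkl','wb'))
"
```

```text
clock: 25.85
tcp_pos: [0.5621, -0.2353, 0.2206]
orientation: [-0.001, 0.724, 0.69, 0.001]
wrist_force: [1.1, 3.2, 8.3]
finger_gap: 0.0373
t 25.85 grasp [ 562.2 -235.    65.6] psi 87.3 tilt 0.14 F [1.1 3.2 8.3] gap 37.3
shift [-0.6 -0.3  0.1] turnz 0.05
```

View pics/w13.png

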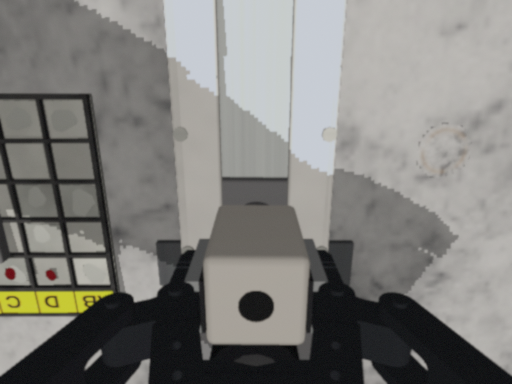

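```bash
python3 -m crank '[[0,0,0,0,0,0,0.8],[0,0,0,0,0,0,0.8],[0,0,0,0,0,0,0.8],[0,0,-30,0,0,0,0.9],[0,0,-50,0,0,0,1],[30,-10,-40,0,0,0,1],[40,-20,-10,0,0,0,1],[40,-20,0,0,0,0,1]]' 60
python3 -c "
from h import *
import pickle
im,c=snap('wrist','w14')
goto([410.8,213.8,200],77)
"
```

```text
clock: 26.9
tcp_pos: [0.5171, -0.124, 0.3514]
orientation: [0.001, 0.725, 0.689, 0.001]
wrist_force: [0.4, -0.6, -0.6]
finger_gap: 0.0853
t 26.95 grasp [ 513.8 -119.1  195.6] psi 87.33 tilt 0.24 F [-4.6  4.9 -0.1] gap 85.7
shift [ 327.7 -118.4   -3. ] turnz 10.33
```

View pics/w14.png

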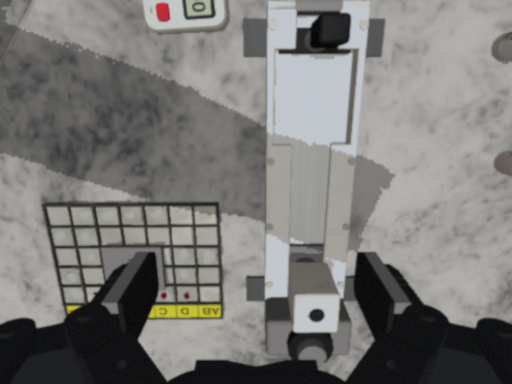

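```bash
python3 -m crank '[[44,-16,-2,0,0,1.7,1],[44,-18,-2,0,0,1.7,1],[44,-18,0,0,0,1.7,1],[44,-18,0,0,0,1.7,1],[44,-20,0,0,0,1.7,1],[44,-24,0,0,0,1.7,1],[0,0,0,0,0,0,1],[0,0,0,0,0,0,1]]' 60
python3 -c "
from h import *
goto([410.8,213.8,200],77)
import pickle
im,c=snap('wrist','w15');pickle.dump(c,open('w15.pkl','wb'))
cv2.imwrite('pics/w15b.png',cv2.resize(im,(800,600),interpolation=cv2.INTER_CUBIC))
"
```

```text
clock: 27.95
tcp_pos: [0.4369, 0.1516, 0.3541]
orientation: [0.0, 0.782, 0.623, -0.0]
wrist_force: [-0.1, -0.5, -0.1]
finger_gap: 0.0854
t 27.95 grasp [436.9 151.5 199.1] psi 77.03 tilt 0.03 F [-0.1 -0.5 -0.1] gap 85.4
shift [ 54.8 -39.4  -1. ] turnz 0.03
```

View pics/w15b.png

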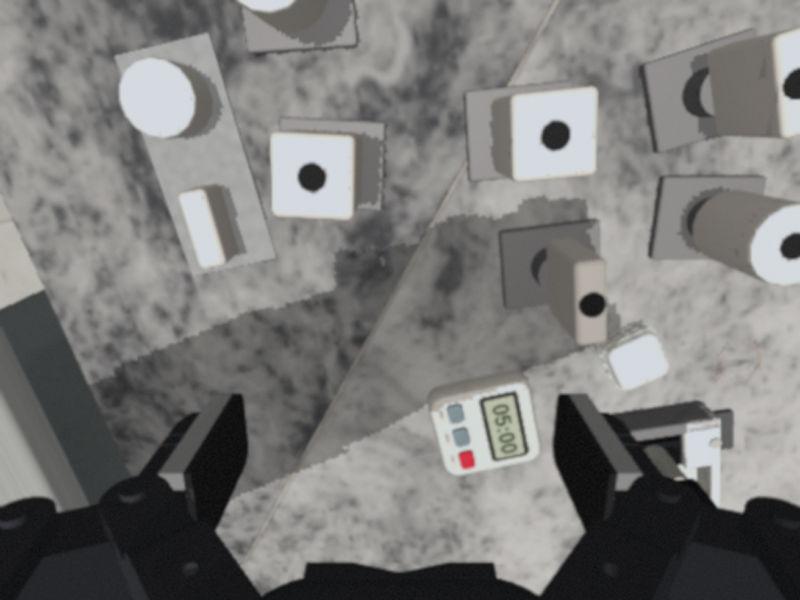

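Run:
```python
from h import *
import pickle
c=pickle.load(open('w15.pkl','rb'))
q=[P(c,*p) for p in [(312,177,.08),(270,131,.08),(356,135,.08),(353,220,.08),(271,217,.08)]]
print(q, np.mean(q[1:],0))
for a,b in ((1,2),(4,3)): d=q[b]-q[a];print(np.degrees(np.arctan2(d[1],d[0])))
for a,b in ((4,1),(3,2)): d=q[b]-q[a];print(np.degrees(np.arctan2(d[1],d[0]))-90)
goto([411,213.5,60],75)
q=[P(c,*p) for p in [(555,135,.08),(511,92,.08),(597,87,.08),(596,174,.08),(513,180,.08)]]
print(q, np.mean(q[1:],0))
for a,b in ((1,2),(4,3)): d=q[b]-q[a];print(np.degrees(np.arctan2(d[1],d[0])))
for a,b in ((4,1),(3,2)): d=q[b]-q[a];print(np.degrees(np.arctan2(d[1],d[0]))-90)
```

```text
[array([410.9, 213.6,  80. ]), array([398.3, 236.8,  80. ]), array([434.7, 226.7,  80. ]), array([424. , 190.6,  80. ]), array([387.5, 200.3,  80. ])] [411.125 213.6    80.   ]
-15.507872998177257
-14.882555020860492
-16.482980366043307
-16.509765114598835
t 28.0 grasp [437.2 151.  199. ] psi 76.96 tilt 0.03 F [ 0.1  0.1 -0.9] gap 85.4
shift [ 55.1 -39.6 139. ] turnz 1.96
[array([520.1, 207.1,  80. ]), array([504.1, 229. ,  80. ]), array([540.3, 222.7,  80. ]), array([535.8, 186.3,  80. ]), array([499., 192.,  80.])] [519.8 207.5  80. ]
-9.872486329800832
-8.804651196416748
-7.848073153875703
-7.047511114454167
```

```bash
python3 -m crank '[[27,-20,0,0,0,1.3,1],[28,-20,0,0,0,1.4,1],[1,1,40,0,0,0,1],[0,0,40,0,0,0,1],[0,0,0,0,0,0,1],[0,0,0,0,0,0,1],[0,0,0,0,0,0,1],[0,0,0,0,0,0,1]]' 60
python3 -c "
from h import *
goto([411,213.6,60],74.2)
"
```

```text
clock: 29.0
tcp_pos: [0.4129, 0.2153, 0.2754]
orientation: [0.0, 0.797, 0.604, 0.001]
wrist_force: [0.0, -0.7, 0.5]
finger_gap: 0.0853
t 29.0 grasp [413.2 215.4 120.4] psi 74.27 tilt 0.14 F [ 0.  -0.7  0.5] gap 85.3
shift [-2.4 -1.8 60.4] turnz 0.07
```

```bash
python3 -m crank '[[-2.5,-2,20,0,0,0,1],[0,0,25,0,0,0,1],[0,0,15.5,0,0,0,1],[0,0,0,0,0,0,1],[0,0,0,0,0,0,0.3],[0,0,0,0,0,0,0.3],[0,0,0,0,0,0,0.3],[0,0,0,0,0,0,0.2]]' 60
python3 -c "
from h import *
goto([411,213.6,60],74.2)
"
```

```text
clock: 30.0
tcp_pos: [0.4101, 0.2136, 0.2145]
orientation: [0.0, 0.797, 0.604, 0.001]
wrist_force: [-0.4, 0.2, 5.2]
finger_gap: 0.0375
t 30.0 grasp [410.4 213.6  59.5] psi 74.28 tilt 0.1 F [-0.4  0.2  5.2] gap 37.5
shift [ 0.1  0.6 -0.5] turnz 0.08
```

```bash
python3 -m crank '[[0,0,-12,0,0,0,0.2],[0,0,-30,0,0,0,0.2],[0,0,-32,0,0,0,0.2],[0,0,-32,0,0,0,0.2],[-10,0,0,0,0,-5,0.2],[-30,0,0,0,0,-5,0.2],[-35,0,0,0,0,-3,0.2],[-35,0,0,0,0,0,0.2]]' 60
python3 -c "
from h import *
goto([570.3,-64.8,165],87.25)
"
```

```text
clock: 31.0
tcp_pos: [0.3956, 0.1037, 0.3201]
orientation: [0.0, 0.723, 0.691, -0.0]
wrist_force: [0.6, 0.6, -0.8]
finger_gap: 0.0371
t 31.0 grasp [395.6 103.7 165.1] psi 87.35 tilt 0.01 F [ 0.6  0.6 -0.8] gap 37.1
shift [-160.3  182.3    0.2] turnz 0.1
```

```bash
python3 -m crank '[[-40,6,0,0,0,0,0.2],[-40,16,0,0,0,0,0.2],[-40,30,0,0,0,0,0.2],[-30,30,0,0,0,0,0.2],[-10,35,0,0,0,0,0.2],[0,35,0,0,0,0,0.2],[0,30,0,0,0,0,0.2],[0,0,0,0,0,0,0.2]]' 60
python3 -c "
from h import *
goto([570.3,-64.8,165],87.25)
"
```

```text
clock: 32.0
tcp_pos: [0.5719, -0.0642, 0.3196]
orientation: [0.0, 0.724, 0.69, 0.0]
wrist_force: [-0.3, 0.4, -1.7]
finger_gap: 0.0373
t 32.0 grasp [572.  -64.2 164.6] psi 87.29 tilt 0.04 F [-0.3  0.4 -1.7] gap 37.3
shift [-0.7 -1.6 -0.4] turnz 0.04
```

```bash
python3 -m crank '[[-1,-2,20,0,0,0,0.2],[0,0,25,0,0,0,0.2],[0,0,15,0,0,0,0.2],[0,0,8,0,0,0,0.2],[0,0,0,0,0,0,0.2],[0,0,0,0,0,0,0.2],[0,0,0,0,0,0,0.2],[0,0,0,0,0,0,0.2]]' 60
python3 -c "
from h import *
goto([570.4,-64.8,65.5],87.25)
import pickle
im,c=snap('wrist','w16');pickle.dump(c,open('w16.pkl','wb'))
cv2.imwrite('pics/w16b.png',cv2.resize(im,(800,600),interpolation=cv2.INTER_CUBIC))
"
```

```text
clock: 33.0
tcp_pos: [0.5685, -0.0649, 0.2522]
orientation: [0.0, 0.724, 0.69, 0.0]
wrist_force: [-0.6, 0.2, -0.7]
finger_gap: 0.0373
t 33.0 grasp [568.6 -64.9  97.2] psi 87.29 tilt 0.05 F [-0.6  0.2 -0.7] gap 37.3
shift [ 0.2  1.7 31.7] turnz 0.04
```

View pics/w16b.png

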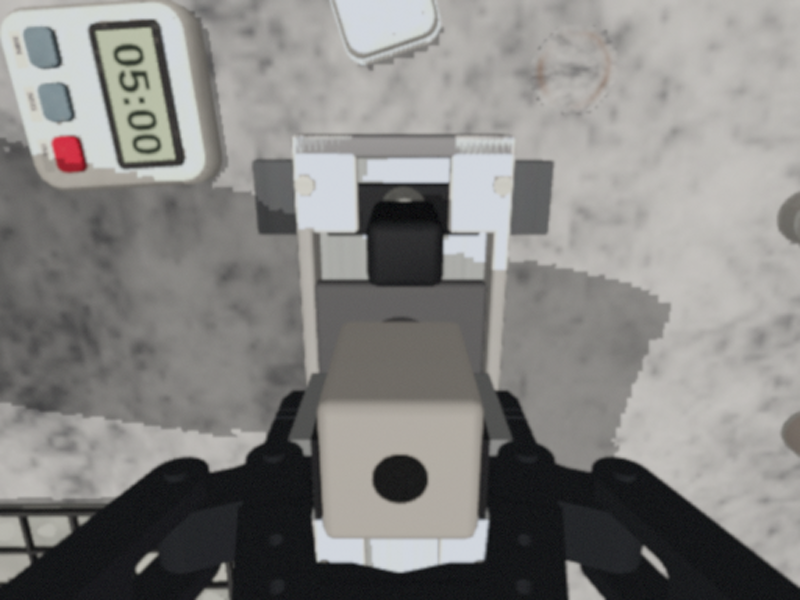

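```bash
python3 -m crank '[[0,2,0,0,0,0,0.2],[0,0,10,0,0,0,0.2],[0,0,9,0,0,0,0.2],[0,0,6,0,0,0,0.2],[0,0,4,0,0,0,0.2],[0,0,2.5,0,0,0,0.2],[0,0,0,0,0,0,0.2],[0,0,0,0,0,0,0.2]]' 60
python3 -c "
from h import *
Y=-38;goto([566.2+.048*Y,-145.7+.9988*Y,65.5],87.25)
"
```

```text
clock: 34.05
tcp_pos: [0.5703, -0.0649, 0.2205]
orientation: [0.0, 0.724, 0.69, -0.0]
wrist_force: [-1.6, 0.5, 2.4]
finger_gap: 0.0376
t 34.05 grasp [570.3 -64.9  65.5] psi 87.28 tilt 0.01 F [-1.6  0.5  2.4] gap 37.6
shift [-118.9   -0.3    0. ] turnz 0.03
```

```bash
python3 -m crank '[[-10,0,0,0,0,0,0.2],[-20,0,0,0,0,0,0.2],[-20,0,0,0,0,0,0.2],[-20,0,0,0,0,0,0.2],[-20,0,0,0,0,0,0.2],[-20,0,0,0,0,0,0.2],[-7,0,0,0,0,0,0.2],[0,0,0,0,0,0,0.2]]' 60
python3 -c "
from h import *
Y=-40;goto([566.2+.048*Y,-145.7+.9988*Y,65.5],87.25)
"
```

```text
clock: 35.05
tcp_pos: [0.5648, -0.184, 0.2205]
orientation: [0.001, 0.724, 0.689, -0.001]
wrist_force: [0.9, -1.8, 4.7]
finger_gap: 0.0377
t 35.05 grasp [ 564.9 -184.3   65.5] psi 87.17 tilt 0.12 F [ 0.9 -1.8  4.7] gap 37.7
shift [-1.4 -0.5  0. ] turnz -0.08
```

```bash
python3 -m crank '[[-1,0,0,0,0,0,0.2],[-1,0,0,0,0,0,0.2],[-1,0,0,0,0,0,0.2],[0,0,0,0,0,0,0.2],[0,0,0,0,0,0,0.2],[0,0,0,0,0,0,0.2],[0,0,0,0,0,0,0.2],[0,0,0,0,0,0,0.2]]' 60
python3 -c "
from h import *
Y=-40;goto([566.2+.048*Y,-145.7+.9988*Y,65.5],87.25)
import pickle
im,c=snap('wrist','w17')
"
```

```text
clock: 36.05
tcp_pos: [0.5647, -0.1847, 0.2205]
orientation: [-0.0, 0.724, 0.69, 0.001]
wrist_force: [-0.3, 3.2, 6.2]
finger_gap: 0.0376
t 36.05 grasp [ 564.8 -184.6   65.5] psi 87.3 tilt 0.06 F [-0.3  3.2  6.2] gap 37.6
shift [-1.1 -0.5  0. ] turnz 0.05
```

View pics/w17.png

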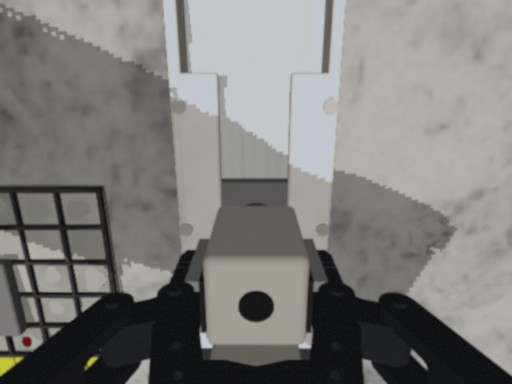

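```bash
python3 -m crank '[[0,0,0,0,0,0,0.8],[0,0,0,0,0,0,0.8],[0,0,0,0,0,0,0.8],[0,0,-30,0,0,0,0.9],[0,0,-50,0,0,0,1],[30,-5,-50,0,0,0,1],[50,-5,-10,0,0,0,1],[50,-10,0,0,0,0,1]]' 60
python3 -c "
from h import *
goto([520,207.3,205],81.6)
"
```

```text
clock: 37.1
tcp_pos: [0.5512, -0.0533, 0.3618]
orientation: [0.002, 0.724, 0.69, 0.001]
wrist_force: [0.4, 0.0, 0.0]
finger_gap: 0.0857
t 37.1 grasp [551.7 -53.4 206.8] psi 87.22 tilt 0.2 F [0.4 0.  0. ] gap 85.7
shift [258.9 -44.3   1.4] turnz 5.62
```

```bash
python3 -m crank '[[45,-9,0,0,0,1.5,1],[45,-9,0,0,0,1.5,1],[45,-10,0,0,0,1.5,1],[45,-10,0,0,0,1.1,1],[15,-10,0,0,0,0,1],[0,0,0,0,0,0,1],[0,0,0,0,0,0,1],[0,0,0,0,0,0,1]]' 60
python3 -c "
from h import *
goto([520,207.3,200],81.6)
import pickle
im,c=snap('wrist','w18');pickle.dump(c,open('w18.pkl','wb'))
cv2.imwrite('pics/w18b.png',cv2.resize(im,(800,600),interpolation=cv2.INTER_CUBIC))
"
```

```text
clock: 38.1
tcp_pos: [0.5212, 0.1437, 0.3601]
orientation: [0.0, 0.757, 0.653, -0.0]
wrist_force: [0.5, -0.4, -0.7]
finger_gap: 0.0852
t 38.1 grasp [521.2 143.6 205.1] psi 81.57 tilt 0.02 F [ 0.5 -0.4 -0.7] gap 85.2
shift [ 62.8 -10.5   5.1] turnz -0.03
```

View pics/w18b.png

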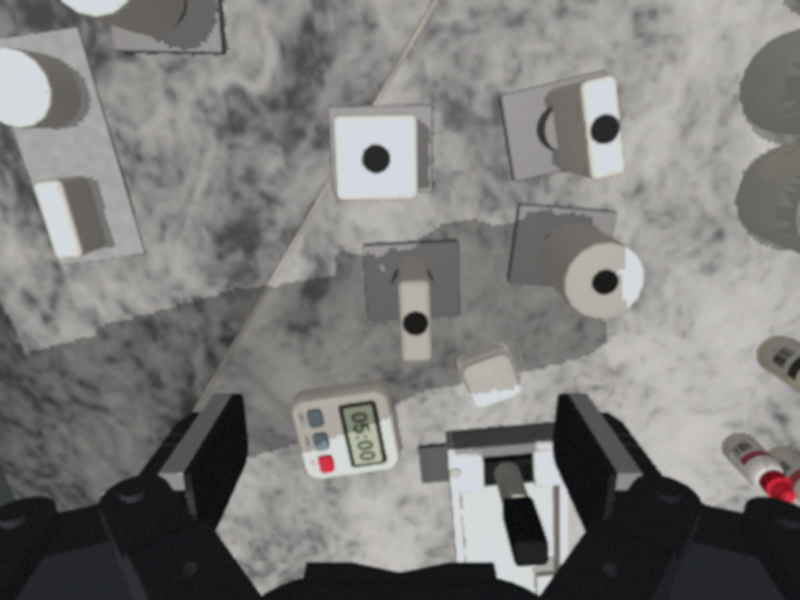

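Run:
```python
from h import *
import pickle
c=pickle.load(open('w18.pkl','rb'))
q=[P(c,*p) for p in [(376,158,.08),(336,114,.08),(417,114,.08),(417,199,.08),(334,198,.08)]]
print(q, np.mean(q[1:],0))
for a,b in ((1,2),(4,3)): d=q[b]-q[a];print(np.degrees(np.arctan2(d[1],d[0])))
goto([520.5,206.8,60],81.6)
```

```text
[array([519.9, 207.1,  80. ]), array([505.2, 228.5,  80. ]), array([541. , 223.3,  80. ]), array([535.9, 185.9,  80. ]), array([497.5, 192. ,  80. ])] [519.9   207.425  80.   ]
-8.264494084658555
-9.026252813516225
t 38.15 grasp [521.2 143.7 205.1] psi 81.58 tilt 0.02 F [ 0.1 -0.3 -0.9] gap 85.1
shift [ 62.4  -9.9 145.1] turnz -0.02
```

```bash
python3 -m crank '[[31,-5,0,0,0,0,1],[31.5,-5.5,0,0,0,0,1],[0,0,40,0,0,0,1],[0,0,40,0,0,0,1],[0,0,0,0,0,0,1],[0,0,0,0,0,0,1],[0,0,0,0,0,0,1],[0,0,0,0,0,0,1]]' 60
python3 -c "
from h import *
goto([520,207.2,60],81.6)
"
```

```text
clock: 39.15
tcp_pos: [0.5201, 0.2083, 0.2817]
orientation: [0.001, 0.757, 0.654, 0.001]
wrist_force: [0.5, 0.0, 0.5]
finger_gap: 0.0854
t 39.15 grasp [520.5 208.3 126.7] psi 81.67 tilt 0.15 F [0.5 0.  0.5] gap 85.4
shift [-1.3 -0.5 66.7] turnz 0.07
```

```bash
python3 -m crank '[[-1,-0.5,25,0,0,0,1],[0,0,25,0,0,0,1],[0,0,17,0,0,0,1],[0,0,0,0,0,0,1],[0,0,0,0,0,0,0.3],[0,0,0,0,0,0,0.3],[0,0,0,0,0,0,0.3],[0,0,0,0,0,0,0.2]]' 60
python3 -c "
from h import *
goto([520,207.2,60],81.6)
"
```

```text
clock: 40.15
tcp_pos: [0.5194, 0.2075, 0.2143]
orientation: [0.001, 0.757, 0.654, 0.001]
wrist_force: [0.2, -0.2, 6.1]
finger_gap: 0.0374
t 40.15 grasp [519.8 207.6  59.3] psi 81.68 tilt 0.13 F [ 0.2 -0.2  6.1] gap 37.4
shift [-0.3  0.3 -0.7] turnz 0.08
```

```bash
python3 -m crank '[[0,0,-12,0,0,0,0.2],[0,0,-30,0,0,0,0.2],[0,0,-33,0,0,0,0.2],[0,0,-33,0,0,0,0.2],[0,-20,0,0,0,-2,0.2],[0,-30,0,0,0,-2,0.2],[-15,-10,0,0,0,-1.6,0.2],[-35,0,0,0,0,0,0.2]]' 60
python3 -c "
from h import *
goto([570.3,-64.8,165],87.25)
"
```

```text
clock: 41.15
tcp_pos: [0.4553, 0.1648, 0.3216]
orientation: [-0.0, 0.722, 0.691, -0.0]
wrist_force: [0.4, -0.6, 0.5]
finger_gap: 0.0371
t 41.15 grasp [455.2 164.8 166.6] psi 87.48 tilt 0.02 F [ 0.4 -0.6  0.5] gap 37.1
shift [-224.3  125.1    1.5] turnz 0.23
```

```bash
python3 -m crank '[[-40,0,0,0,0,0.2,0.2],[-40,5,0,0,0,0,0.2],[-40,10,0,0,0,0,0.2],[-40,15,0,0,0,0,0.2],[-40,30,0,0,0,0,0.2],[-24,35,0,0,0,0,0.2],[0,30,0,0,0,0,0.2],[0,0,0,0,0,0,0.2]]' 60
python3 -c "
from h import *
goto([570.3,-64.8,165],87.25)
"
```

```text
clock: 42.15
tcp_pos: [0.5715, -0.0665, 0.3211]
orientation: [0.0, 0.725, 0.689, 0.0]
wrist_force: [-0.5, 0.2, -0.6]
finger_gap: 0.0374
t 42.15 grasp [571.5 -66.5 166.1] psi 87.04 tilt 0.03 F [-0.5  0.2 -0.6] gap 37.4
shift [ 1.6 -1.3  1.1] turnz -0.21
```

```bash
python3 -m crank '[[1.5,-0.5,20,0,0,-0.2,0.2],[0,0,25,0,0,0,0.2],[0,0,15,0,0,0,0.2],[0,0,8,0,0,0,0.2],[0,0,0,0,0,0,0.2],[0,0,0,0,0,0,0.2],[0,0,0,0,0,0,0.2],[0,0,0,0,0,0,0.2]]' 60
python3 -c "
from h import *
goto([570.4,-64.8,65.5],87.25)
import pickle
im,c=snap('wrist','w19');pickle.dump(c,open('w19.pkl','wb'))
cv2.imwrite('pics/w19b.png',cv2.resize(im,(800,600),interpolation=cv2.INTER_CUBIC))
"
```

```text
clock: 43.15
tcp_pos: [0.5698, -0.0642, 0.2537]
orientation: [0.0, 0.724, 0.69, 0.0]
wrist_force: [-0.3, 0.6, -1.2]
finger_gap: 0.0374
t 43.15 grasp [569.9 -64.3  98.7] psi 87.28 tilt 0.05 F [-0.3  0.6 -1.2] gap 37.4
shift [-0.5  0.5 33.2] turnz 0.03
```

View pics/w19b.png

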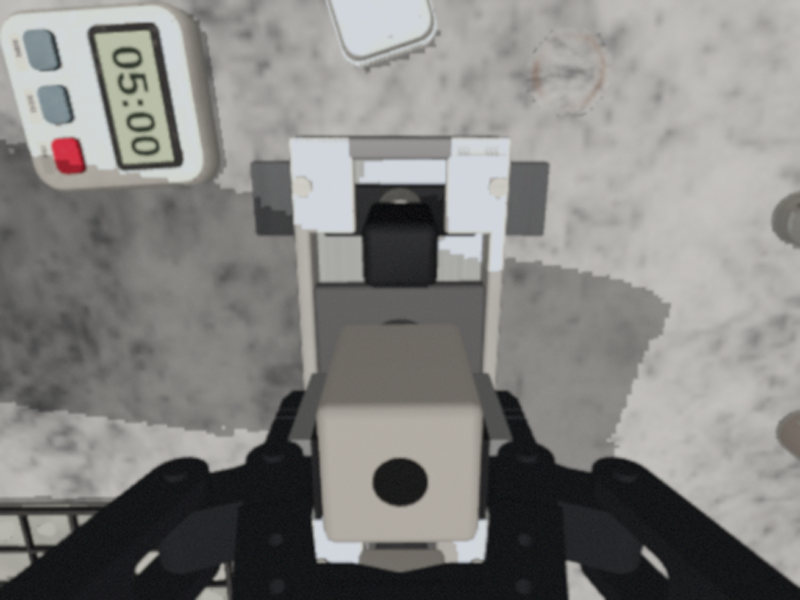

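```bash
python3 -m crank '[[-0.5,1,0,0,0,0,0.2],[0,0,10,0,0,0,0.2],[0,0,10,0,0,0,0.2],[0,0,7,0,0,0,0.2],[0,0,4,0,0,0,0.2],[0,0,2.2,0,0,0,0.2],[0,0,0,0,0,0,0.2],[0,0,0,0,0,0,0.2]]' 60
python3 -c "
from h import *
Y=12;goto([566.2+.048*Y,-145.7+.9988*Y,65.3],87.25)
"
```

```text
clock: 44.2
tcp_pos: [0.5707, -0.0647, 0.2203]
orientation: [0.0, 0.724, 0.69, 0.0]
wrist_force: [-1.3, 1.0, 1.4]
finger_gap: 0.0374
t 44.2 grasp [570.7 -64.8  65.3] psi 87.29 tilt 0.03 F [-1.3  1.   1.4] gap 37.4
shift [-69.1  -0.7  -0. ] turnz 0.04
```

```bash
python3 -m crank '[[-10,0,0,0,0,0,0.2],[-20,0,0,0,0,0,0.2],[-20,0,0,0,0,0,0.2],[-15,0,0,0,0,0,0.2],[-5,0,0,0,0,0,0.2],[-2,0,0,0,0,0,0.2],[0,0,0,0,0,0,0.2],[0,0,0,0,0,0,0.2]]' 60
python3 -c "
from h import *
Y=10;goto([566.2+.048*Y,-145.7+.9988*Y,65.5],87.25)
import pickle
im,c=snap('wrist','w20')
"
```

```text
clock: 45.2
tcp_pos: [0.5673, -0.1359, 0.2203]
orientation: [-0.001, 0.723, 0.69, 0.001]
wrist_force: [-0.3, 5.1, 4.9]
finger_gap: 0.0373
t 45.2 grasp [ 567.4 -135.6   65.3] psi 87.32 tilt 0.15 F [-0.3  5.1  4.9] gap 37.3
shift [-0.2 -0.8 -0.2] turnz 0.07
```

View pics/w20.png

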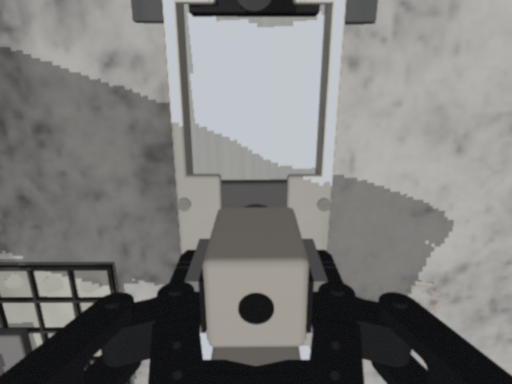

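```bash
python3 -m crank '[[0,0,0,0,0,0,0.8],[0,0,0,0,0,0,0.8],[0,0,0,0,0,0,0.8],[0,0,-30,0,0,0,0.8],[0,0,-40,0,0,0,0.7],[40,0,-10,0,0,0,0.6],[40,0,0,0,0,0,0.6],[38,0,0,0,0,0,0.6]]' 40
python3 -c "
from h import *
goto([572.3,-16.9,75],87.25)
import pickle
im,c=snap('wrist','w21')
"
```

```text
clock: 46.25
tcp_pos: [0.5728, -0.0179, 0.3002]
orientation: [0.0, 0.724, 0.69, 0.0]
wrist_force: [0.5, -0.2, -0.0]
finger_gap: 0.0511
t 46.25 grasp [572.9 -18.  145.2] psi 87.25 tilt 0.04 F [ 0.5 -0.2 -0. ] gap 51.1
shift [ 1.1 -0.6 70.2] turnz -0.0
```

View pics/w21.png

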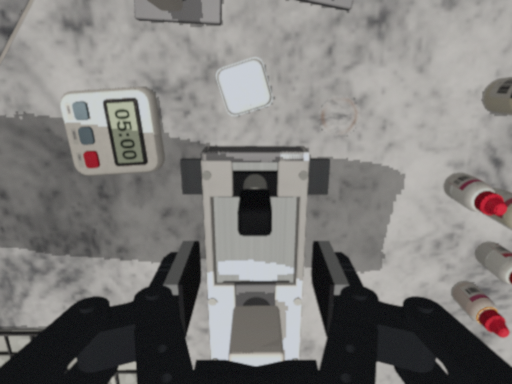

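```bash
python3 -m crank '[[1,-0.5,30,0,0,0,0.6],[0,0,25,0,0,0,0.5],[0,0,15,0,0,0,0.4],[0,0,0,0,0,0,0],[0,0,0,0,0,0,0],[0,0,0,0,0,0,0],[0,0,0,0,0,0,0],[0,0,0,0,0,0,0]]' 40
python3 -c "
from h import *
Y=47;goto([566.2+.048*Y,-145.7+.9988*Y,75],87.25)"
```

```text
clock: 47.3
tcp_pos: [0.5723, -0.0179, 0.2286]
orientation: [-0.001, 0.724, 0.69, -0.0]
wrist_force: [5.6, -1.3, -20.4]
finger_gap: 0.0196
t 47.3 grasp [572.  -17.9  73.6] psi 87.26 tilt 0.09 F [  5.6  -1.3 -20.4] gap 19.6
shift [-81.    0.3  -1.4] turnz 0.01
```

```bash
python3 -m crank '[[0,0.5,1,0,0,0,0],[-6,0,0,0,0,0,0],[-12,0,0,0,0,0,0],[-12,0,0,0,0,0,0],[-12,0,0,0,0,0,0],[-12,0,0,0,0,0,0],[-12,0,0,0,0,0,0],[0,0,0,0,0,0,0]]' 40
python3 -c "
from h import *
Y=47;goto([566.2+.048*Y,-145.7+.9988*Y,75],87.25)"
```

```text
clock: 48.3
tcp_pos: [0.5691, -0.085, 0.2286]
orientation: [-0.0, 0.724, 0.69, -0.001]
wrist_force: [-1.0, -1.3, -17.3]
finger_gap: 0.0195
t 48.3 grasp [568.8 -85.2  73.6] psi 87.19 tilt 0.12 F [ -1.   -1.3 -17.3] gap 19.5
shift [-13.6   0.3  -1.4] turnz -0.06
```

```bash
python3 -m crank '[[-3,0,1.5,0,0,0,0],[-2,0,1,0,0,0,0],[-2,0,0,0,0,0,0],[-2,0,0,0,0,0,0],[-1,0,0,0,0,0,0],[0,0,0,0,0,0,0],[0,0,0,0,0,0,0],[0,0,0,0,0,0,0]]' 40
python3 -c "
from h import *
Y=47;goto([566.2+.048*Y,-145.7+.9988*Y,75],87.25)"
```

```text
clock: 49.3
tcp_pos: [0.5686, -0.0933, 0.2284]
orientation: [0.0, 0.724, 0.69, -0.0]
wrist_force: [-7.1, 1.0, -1.4]
finger_gap: 0.0197
t 49.3 grasp [568.5 -93.4  73.4] psi 87.31 tilt 0.05 F [-7.1  1.  -1.4] gap 19.7
shift [-5.4  0.2 -1.6] turnz 0.06
```

```bash
python3 -m crank '[[-0.7,0,0,0,0,0,0],[-0.7,0,0,0,0,0,0],[-0.7,0,0,0,0,0,0],[-0.7,0,0,0,0,0,0],[-0.7,0,0,0,0,0,0],[0,0,0,0,0,0,0],[0,0,0,0,0,0,0],[0,0,0,0,0,0,0]]' 40
python3 -c "
from h import *
Y=47;goto([566.2+.048*Y,-145.7+.9988*Y,75],87.25)"
```

```text
clock: 50.3
tcp_pos: [0.5684, -0.0967, 0.2284]
orientation: [0.0, 0.724, 0.69, -0.0]
wrist_force: [-7.1, 1.2, -0.6]
finger_gap: 0.0195
t 50.3 grasp [568.4 -96.8  73.4] psi 87.31 tilt 0.04 F [-7.1  1.2 -0.6] gap 19.5
shift [-1.9  0.2 -1.6] turnz 0.06
```

```bash
python3 -m crank '[[-0.5,0,0,0,0,0,0],[-0.5,0,0,0,0,0,0],[-0.5,0,0,0,0,0,0],[-0.5,0,0,0,0,0,0],[0,0,0,0,0,0,0],[0,0,0,0,0,0,0],[0,0,0,0,0,0,0],[0,0,0,0,0,0,0]]' 40
python3 -c "
from h import *
Y=47;goto([566.2+.048*Y,-145.7+.9988*Y,75],87.25)"
```

```text
clock: 51.3
tcp_pos: [0.5683, -0.0987, 0.2284]
orientation: [0.0, 0.724, 0.69, -0.0]
wrist_force: [-7.0, 1.9, -1.7]
finger_gap: 0.0189
t 51.3 grasp [568.2 -98.8  73.4] psi 87.31 tilt 0.04 F [-7.   1.9 -1.7] gap 18.9
shift [ 0.   0.2 -1.6] turnz 0.06
```

```bash
python3 -m crank '[[-0.5,0,0,0,0,0,0],[-0.5,0,0,0,0,0,0],[-0.5,0,0,0,0,0,0],[0,0,0,0,0,0,0],[0,0,0,0,0,0,0],[0,0,0,0,0,0,0],[0,0,0,0,0,0,0],[0,0,0,0,0,0,0]]' 40
python3 -c "
from h import *
Y=47;goto([566.2+.048*Y,-145.7+.9988*Y,75],87.25)
im,c=snap('wrist','w22')"
```

```text
clock: 52.3
tcp_pos: [0.5682, -0.0996, 0.2284]
orientation: [-0.0, 0.723, 0.691, 0.0]
wrist_force: [-7.6, 5.3, -1.0]
finger_gap: 0.0194
t 52.3 grasp [568.2 -99.5  73.4] psi 87.34 tilt 0.05 F [-7.6  5.3 -1. ] gap 19.4
shift [ 0.7  0.2 -1.6] turnz 0.09
```

View pics/w22.png

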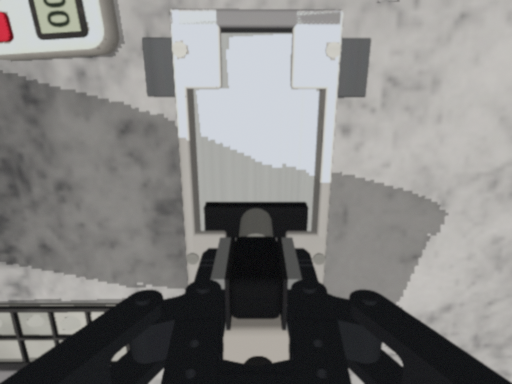

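```bash
python3 -m crank '[[-0.5,0,0,0,0,0,0],[-0.5,0,0,0,0,0,0],[0,0,0,0,0,0,0],[0,0,0,0,0,0,0],[0,0,0,0,0,0,0],[0,0,0,0,0,0,0],[0,0,0,0,0,0,0],[0,0,0,0,0,0,0]]' 40
python3 -c "
from h import *
Y=47;goto([566.2+.048*Y,-145.7+.9988*Y,75],87.25)"
```

```text
clock: 53.35
tcp_pos: [0.5682, -0.1, 0.2284]
orientation: [-0.001, 0.723, 0.691, 0.001]
wrist_force: [-7.2, 6.6, -0.3]
finger_gap: 0.0193
t 53.35 grasp [568.2 -99.6  73.4] psi 87.38 tilt 0.14 F [-7.2  6.6 -0.3] gap 19.3
shift [ 0.9  0.2 -1.6] turnz 0.13
```

```bash
python3 -m crank '[[-0.5,0,0,0,0,0,0],[-0.5,0,0,0,0,0,0],[-0.5,0,0,0,0,0,0],[0,0,0,0,0,0,0],[0,0,0,0,0,0,0],[0,0,0,0,0,0,0],[0,0,0,0,0,0,0],[0,0,0,0,0,0,0]]' 40
python3 -c "
from h import *
Y=47;goto([566.2+.048*Y,-145.7+.9988*Y,75],87.25)"
```

```text
clock: 54.35
tcp_pos: [0.5681, -0.1005, 0.2284]
orientation: [-0.002, 0.723, 0.691, 0.002]
wrist_force: [-6.0, 11.2, 0.3]
finger_gap: 0.0194
t 54.35 grasp [568.2 -99.8  73.4] psi 87.43 tilt 0.28 F [-6.  11.2  0.3] gap 19.4
shift [ 1.1  0.2 -1.5] turnz 0.18
```

```bash
python3 -m crank '[[-0.5,0,0,0,0,0,0],[-0.5,0,0,0,0,0,0],[0,0,0,0,0,0,0],[0,0,0,0,0,0,0],[0,0,0,0,0,0,0],[0,0,0,0,0,0,0],[0,0,0,0,0,0,0],[0,0,0,0,0,0,0]]' 40
python3 -c "
from h import *
Y=47;goto([566.2+.048*Y,-145.7+.9988*Y,75],87.25)"
```

```text
clock: 55.35
tcp_pos: [0.5681, -0.1009, 0.2284]
orientation: [-0.002, 0.723, 0.691, 0.002]
wrist_force: [-5.8, 15.0, 0.7]
finger_gap: 0.0194
t 55.35 grasp [568.2 -99.9  73.4] psi 87.47 tilt 0.38 F [-5.8 15.   0.7] gap 19.4
shift [ 1.1  0.2 -1.6] turnz 0.22
```

```bash
python3 -m crank '[[0,0,0,0,0,0,0.5],[0,0,0,0,0,0,0.5],[0,0,0,0,0,0,0.5],[0,0,-25,0,0,0,0.5],[0,0,-45,0,0,0,0.6],[-40,0,-30,0,0,0,0.6],[-20,-5,0,0,0,0,0.6],[0,0,0,0,0,0,0.6]]' 40
python3 -c "
from h import *
goto([560,-281,180],87.25)
import pickle
im,c=snap('wrist','w23');pickle.dump(c,open('w23.pkl','wb'))
cv2.imwrite('pics/w23b.png',cv2.resize(im,(800,600),interpolation=cv2.INTER_CUBIC))"
```

```text
clock: 56.35
tcp_pos: [0.5604, -0.1654, 0.3262]
orientation: [0.0, 0.725, 0.689, -0.0]
wrist_force: [0.7, 0.0, -0.4]
finger_gap: 0.0512
t 56.35 grasp [ 560.4 -165.4  171.2] psi 87.12 tilt 0.01 F [ 0.7  0.  -0.4] gap 51.2
shift [-115.5    5.4   -8.8] turnz -0.13
```

View pics/w23b.png

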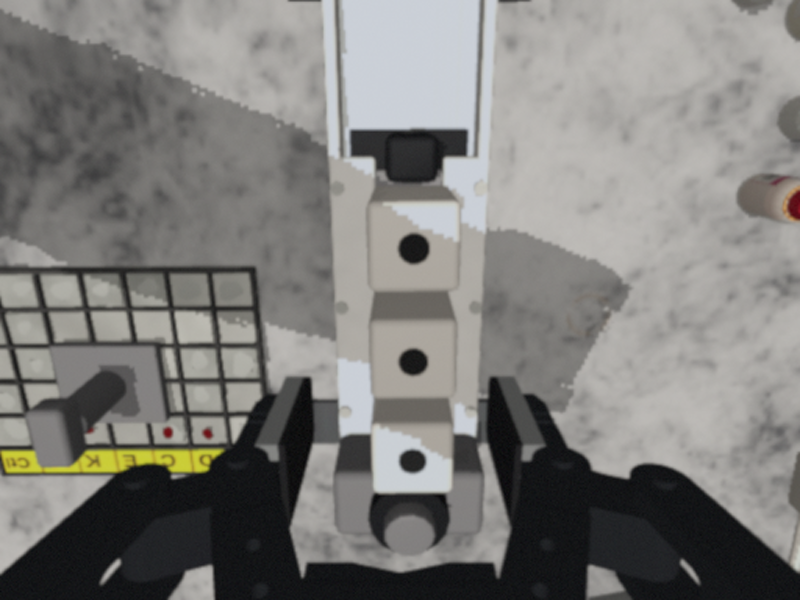

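Run:
```python
from h import *
import pickle
c=pickle.load(open('w23.pkl','rb'))
for p in [(414,248,.086),(413,362,.086),(413,461,.086),(409,532,.070),(409,157,.025)]:
  q=P(c,*p);print(q,'Y',(q[1]+145.7).round(1))
```

```text
[ 567.9 -135.9   86. ] Y 9.8
[ 565.4 -186.6   86. ] Y -40.9
[ 563.3 -236.9   86. ] Y -91.2
[ 559.3 -291.6   70. ] Y -145.9
[ 568.2 -103.9   25. ] Y 41.8
```

Run:
```python
from h import *
import pickle
cs=[(pickle.load(open('w2.pkl','rb')),190+269/3.75-.37,200+540/3.75-.37),(pickle.load(open('w23.pkl','rb')),409.5/1.5625-.5,532.5/1.5625-.5),(pickle.load(open('w1.pkl','rb')),290+195/2.4,547/2.4),(pickle.load(open('top.pkl','rb')),250+530/5-.4,140+163/5-.4)]
A=np.zeros((3,3));b=np.zeros(3)
for c,u,v in cs:
  o,d=pix2ray(c,u,v);d/=np.linalg.norm(d);M=np.eye(3)-np.outer(d,d);A+=M;b+=M@o
x=np.linalg.solve(A,b);print(x*1000)
for c,u,v in cs: print(np.array(proj(c,x))-[u,v])
```

```text
[ 558.1396798  -278.51532455   84.07912255]
[-1.48320679 -1.01263046]
[-1.973871   -0.30399062]
[-1.06864609 -0.05832507]
[ 0.32085014 -1.23335675]
```

```bash
python3 -m crank '[[-38,1,0,0,0,0,0],[-38,1,0,0,0,0,0],[-39,2,0,0,0,0,0],[0,0,0,0,0,0,0],[0,0,0,0,0,0,0],[0,0,20,0,0,0,0],[0,0,15,0,0,0,0],[0,0,0,0,0,0,0]]' 40
python3 -c "
from h import *
goto([559.7,-280,84],87.25,173)
im,c=snap('wrist','w24');im,c=snap('side','s24');cv2.imwrite('pics/s24.png',cv2.resize(im[120:240,200:360],None,fx=4,fy=4))"
```

```text
clock: 57.4
tcp_pos: [0.559, -0.2775, 0.2898]
orientation: [-0.002, 0.723, 0.691, -0.0]
wrist_force: [1.0, 0.2, 0.3]
finger_gap: -0.0
t 57.4 grasp [ 558.4 -277.1  116.8] psi 87.36 tilt 0.21 F [1.  0.2 0.3] gap -0.0
shift [-2.9  1.5 32.8] turnz 0.11
```

View pics/w24.png

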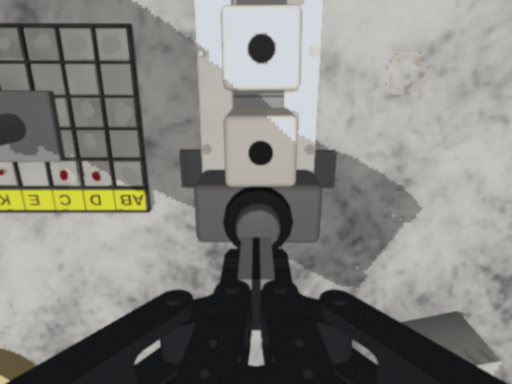

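View pics/s24.png

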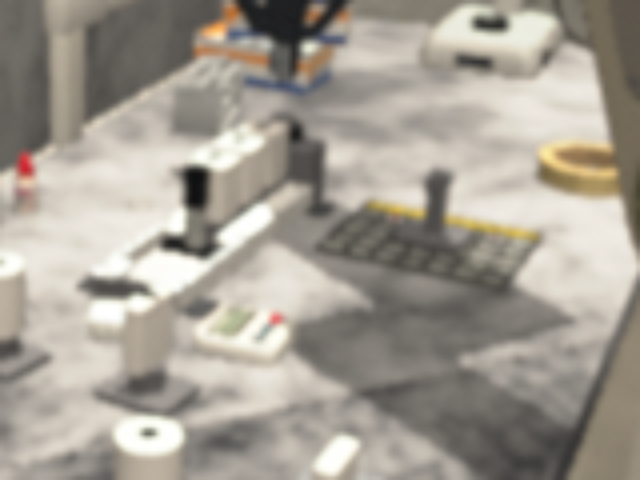

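```bash
python3 -m crank '[[-3,1.5,10,0,0,0,0],[0,0,10,0,0,0,0],[0,0,5,0,0,0,0],[0,0,3,0,0,0,0],[0,0,2,0,0,0,0],[0,0,0,0,0,0,0],[0,0,0,0,0,0,0],[0,0,0,0,0,0,0]]' 40
python3 -c "
from h import *
goto([559.7,-280,84],87.25,173)
im,c=snap('wrist','w25')"
```

```text
clock: 58.5
tcp_pos: [0.5609, -0.282, 0.2617]
orientation: [0.0, 0.724, 0.69, 0.0]
wrist_force: [0.3, 0.1, 0.6]
finger_gap: -0.0
t 58.5 grasp [ 560.9 -282.1   88.7] psi 87.29 tilt 0.03 F [0.3 0.1 0.6] gap -0.0
shift [ 2.  -1.3  4.7] turnz 0.04
```

View pics/w25.png

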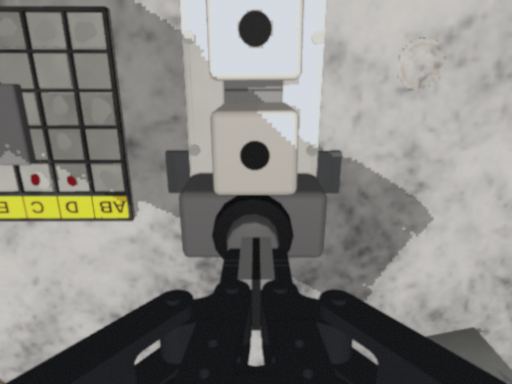

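Centred on the button, just above it. Press in small steps.

```bash
python3 -m crank '[[1.5,-1,1.5,0,0,0,0],[0,0,1.5,0,0,0,0],[0,0,1.5,0,0,0,0],[0,0,1.5,0,0,0,0],[0,0,1.5,0,0,0,0],[0,0,1,0,0,0,0],[0,0,0,0,0,0,0],[0,0,0,0,0,0,0]]' 40
python3 -c "
from h import *
goto([559.7,-280,84],87.25,173)"
```

```text
clock: 59.55
tcp_pos: [0.5598, -0.2804, 0.2531]
orientation: [0.0, 0.724, 0.69, 0.0]
wrist_force: [-1.0, 1.0, 3.9]
finger_gap: 0.0003
t 59.55 grasp [ 559.8 -280.4   80.1] psi 87.29 tilt 0.0 F [-1.   1.   3.9] gap 0.3
shift [ 0.4 -0.1 -3.9] turnz 0.04
```

```bash
python3 -m crank '[[0,0,1,0,0,0,0],[0,0,1,0,0,0,0],[0,0,1,0,0,0,0],[0,0,0.5,0,0,0,0],[0,0,0,0,0,0,0],[0,0,0,0,0,0,0],[0,0,0,0,0,0,0],[0,0,0,0,0,0,0]]' 40
python3 -c "
from h import *
goto([559.7,-280,84],87.25,173)"
```

```text
clock: 60.55
tcp_pos: [0.5598, -0.2803, 0.2513]
orientation: [0.001, 0.724, 0.69, 0.0]
wrist_force: [-5.4, 3.3, 13.9]
finger_gap: -0.0002
t 60.55 grasp [ 559.9 -280.4   78.3] psi 87.29 tilt 0.07 F [-5.4  3.3 13.9] gap -0.2
shift [ 0.4 -0.2 -5.7] turnz 0.04
```

```bash
python3 -m crank '[[0,0,-10,0,0,0,0],[0,0,-40,0,0,0,0],[0,0,-50,0,0,0,0],[20,0,-40,0,0,0,0],[50,-20,0,0,0,0,0],[50,-20,0,0,0,0,0],[50,-20,0,0,0,0,0],[0,0,0,0,0,0,0]]' 40
python3 -c "
from h import *
goto([559.7,-280,84],87.25,173)
import pickle
im,c=snap('wrist','w26');pickle.dump(c,open('w26.pkl','wb'));cv2.imwrite('pics/w26b.png',cv2.resize(im,(800,600),interpolation=cv2.INTER_CUBIC))
im,c=snap('side','s26');cv2.imwrite('pics/s26b.png',cv2.resize(im[150:290,150:340],None,fx=4,fy=4))"
```

```text
clock: 61.55
tcp_pos: [0.5068, -0.105, 0.3896]
orientation: [-0.0, 0.722, 0.692, -0.0]
wrist_force: [0.4, -0.2, -0.7]
finger_gap: -0.0001
t 61.55 grasp [ 506.7 -104.9  216.6] psi 87.51 tilt 0.04 F [ 0.4 -0.2 -0.7] gap -0.1
shift [-172.6   60.6  132.5] turnz 0.26
```

View pics/w26b.png

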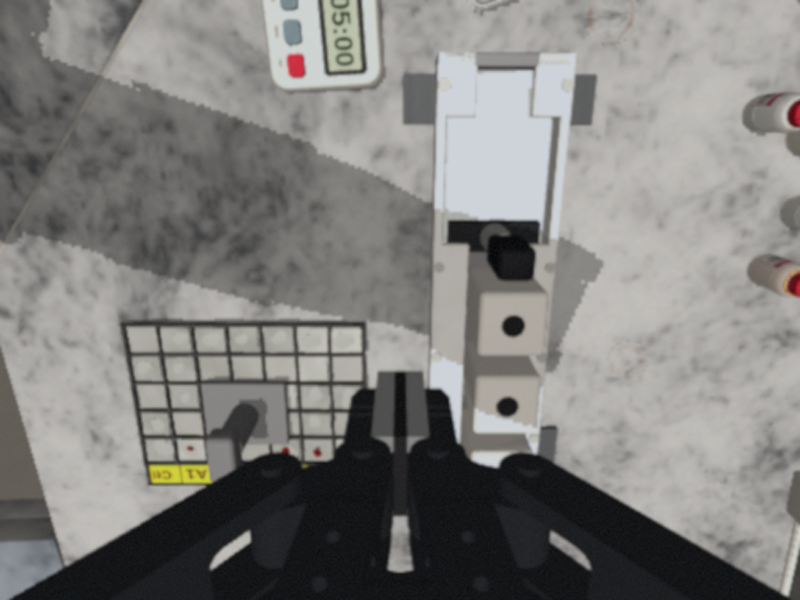

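View pics/s26b.png

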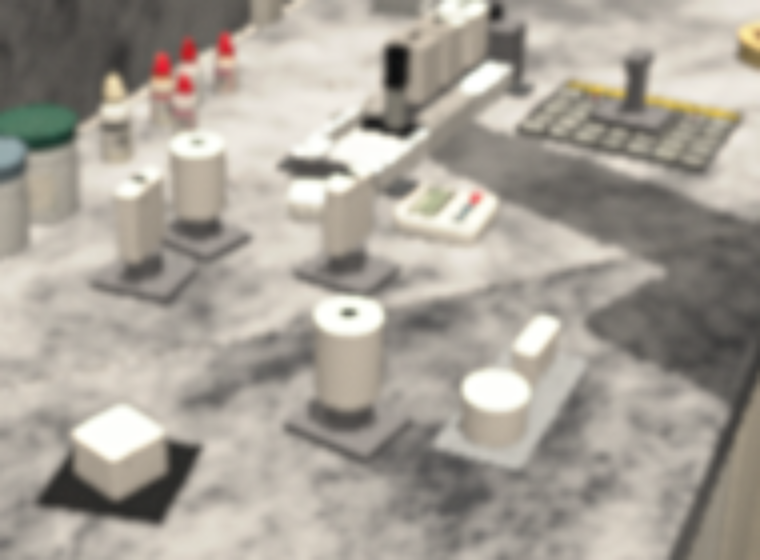

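Run:
```python
from h import *
im,c=snap('top','t27')
cv2.imwrite('pics/t27A.png',cv2.resize(im[140:255,135:250],None,fx=5,fy=5,interpolation=cv2.INTER_CUBIC))
```

```text
(no output)
```

View pics/t27A.png

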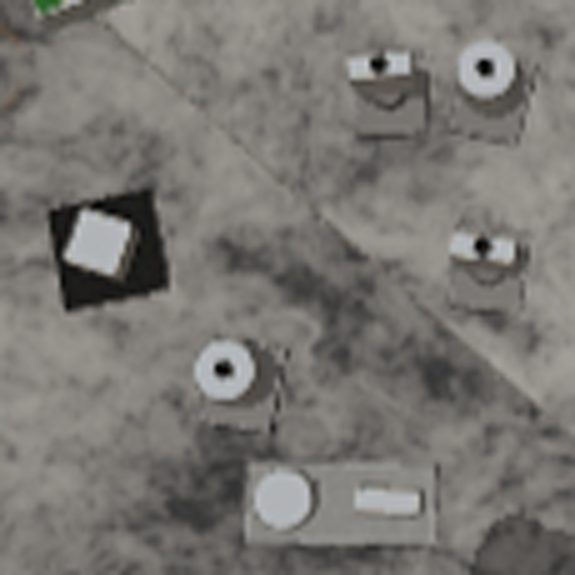

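```bash
python3 -c "
from h import *
print(hand_in())"
```

```text
the job is handed in; nothing more can be done
None
```

The job is done and handed in at about 62 s on the robot's clock. No verdict comes back, so the results below are from my own checks.

- **Pusher:** I pulled it right back against its stop.
- **Blank:** I slid it out, lifted it through the window and stood it near the middle of the plate.
- **Cartridges:** The sample on the mat is square, so I lowered all three square cartridges through the window and slid them under the rails.
- **Row:** I pushed it tight with about 15 N at the wrist, roughly 13 N after the pusher's own friction. The gripper stopped advancing as the force rose. I then let the pusher go where it stood.
- **Button:** I pressed it until the wrist force rose to about 14 N, well past the 5 N spring, so it was fully down.

**Last checks:**
- The blank is upright on the plate.
- After the pusher was released and before the button press, the three cartridges measured about 50.5 mm apart, with the first against the end stop to within about 1 mm. The last pictures show the row unchanged.
- The pusher touches the last cartridge.
- Both round and both bar cartridges are upright.
- The arm is clear of everything.

**Disagreements:**
- One bar cartridge now stands about 26 mm from where it started. I did not see contact with it, so it was probably the knock mentioned in the task. That is well under the 100 mm limit.
- The top camera put the lane about 4 mm off from the wrist camera. I used the wrist camera, and the fits agreed with it.

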